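# Turn the tenoned block on the post and seat it in the mortised rail

## Robot

A 6-joint arm with a two-finger parallel gripper is mounted at the origin on the work surface. World frame = base frame: x ahead of the robot, y to its left, z up, the work surface at z = 0. Lengths are in m, angles in rad, forces in N, time in s.
With the tool pointing down it reaches from about 0.35 to 0.975 m from the base axis. Payload 4.9 kg.
Tool frame: the origin (TCP) lies at the very end of the fingers, on their centre line; the grasp point (between the pads) lies 19 mm behind it; z points along the fingers, y is the line along which they close (so a half turn about z gives the same grasp; the last joint's range is limited). The gripper opens to 85 mm and grips with 20 to 120 N. Pads are 22 mm wide; open, the fingers measure 114 mm over their backs; the gripper's body (76 mm by 85 mm) begins 54 mm behind the grasp point. The pads swing forward as they close: fully open they stand 13 mm farther back than shut.
Start: joints at [1.014, 0.053, 1.613, -0, 1.476, -0.119], TCP at [0.265, 0.566, 0.231] pointing down, gripper open.
Joint ranges: [-3.01, 3.01], [-1.01, 2.22], [0.06, 2.58], [-1.02, 4.17], [0.09, 2.62], [-3.14, 3.14]. Speed limits (rad/s): [2.57, 2.57, 3.14, 3.14, 3.14, 3.14].

## Interface

Orientations are given as a unit quaternion [w, x, y, z].
In Python, from plant import state, optics, ticket, nets gives the robot as it stands. The module is installed in compiled form; this text tells all that it offers.
- The arm moves only by the shell command python3 -m inch 'ROWS' [OPENING]. ROWS is JSON, a list of rows, each an object of numbers: "dx", "dy", "dz": the shift along the tool's x, y, z as a fraction of full scale; "rx", "ry", "rz": the turn, a rotation vector about the tool's x, y, z as a fraction of full scale. In form: [{"dx": .., "dy": .., "dz": .., "rx": .., "ry": .., "rz": ..}, ...]. A call has 1 to 5 rows; each row is the pose to reach, as a shift and turn from the pose commanded when the call began, along the tool's axes at that moment; what a row does not reach only later rows make up. Full scale, the value 1, is 0.8 m for a shift and 1.5 rad for a turn. A row lasts 1/10 s, in which the tool goes at most 50 mm and 8.59 degrees, less where a joint would pass 70% of its speed; a pose out of reach is approached as far as the arm can. A call with a number of a shift or a turn outside -1 to 1 is refused whole. A call with a gripper value outside its range is refused whole. OPENING is the opening, from -1 (shut) to 1 (fully open), set as the call begins (- or left out, the last holds). The fingers move at their own pace and stop on an object; the grip force is fixed at half the most. Time passes only in rows, so rows that repeat a pose let the fingers close. It gives the time, the measured TCP pose, the force, the opening and the grip force at its end, in the units of the state.
- state(): the state, without advancing time (a new reading comes with each control period).
- optics.grab_frame(name): name is "side" or "top"; returns the picture (420x560x3 uint8, red, green, blue); there is no depth.
- optics.camera_info(name): a dict with "fx", "fy", "cx", "cy" (pixels), "R" (3x3) and "t" (3): a world point X has camera coordinates R X + t. Camera axes: x right, y down, z forward; pixel columns grow to the right and rows downward; lengths in m; the calibration is good to about 2 mm. A picture is of the moment at which its call begins. camera_info takes no time and is no camera call.
- ticket.job_done(): hands the job in; it is judged then, once.
Trained networks look in the newest picture that a camera, given by its name, has taken for a name from the list of things; names that differ only in an ending like _2 or _b are one class to them, and where a whole thing is asked for, a point or a joint stands for the part that bears it (a point fixed in the world has none). Each returns a list of dicts, best first, with "confidence" (0 to 1); they miss things now and then, are a little off and sometimes report something else, mostly with a low value. They report only what shows in the picture. A call takes as long as a camera call. They do not tell look-alikes from the thing itself.
- nets.boxes_of(camera, name): "bbox" ([centre column, centre row, width, height] in pixels, round what is visible of it).
- nets.outline_of(camera, name): "pixels" (420x560 bool, what is visible of it) and "bbox" ([centre column, centre row, width, height] in pixels, round what is visible of it).
The state is a dict: "time": time; "joint_pos": joint angles; "joint_vel": joint speeds; "joint_efforts": joint torques, N m; "tool_pos": TCP position; "tool_rot": TCP orientation; "contact_force": force on the tool from outside, world axes, zero at the start; "ft_torque": the same for the moment, N m; "gripper_width": opening from 0.0 (shut) to 1.0 (fully open); "grasp_force": force on a finger pad.
Only numpy, scipy, OpenCV 4.12 (cv2) and the standard library are available. Lean on these libraries where they do the work, as an engineer would, in place of code of your own. Each camera call takes 0.05 s, during which the arm holds its last target. There are 200 camera calls.

## Task

Push the square wooden block against the steel post so that it pivots on the post a quarter turn, until its tenon points at the dark mortised rail and its side lies flat along the fence. Then slide it along the fence until the tenon is fully home in the rail, and press it home for a moment with about 10 N. Keep the block flat on the board, never press it against post, fence or rail with more than 25 N, leave the try square, pencil and sharpener where they are, and let go at the end.

Things in the scene. Friction and masses are not known exactly. Their poses are not given: they have to be found in the camera images.
- jig: Fixed plywood board on the table, 360 x 440 mm, 12 mm thick (top at z = 12 mm), at another place and yaw each time. Origin on its underside, on the line of the fence's working face, level with the post's axis; z up. In its frame (mm) the board spans x -210..150, y -220..220; post axis at (10, 0). The fully home block has its origin at (-50, 100, 12) and its axes parallel to the board's.
- post: Fixed upright round steel post, diameter 20 mm, rising 50 mm above the board. Its origin is on its axis at the board's top, at (10, 0, 12) mm in the board's frame, so that its -x side is in line with the fence's face. The block pivots on it.
- fence: Fixed wooden fence strip, 25 mm high above the board. Origin at (0, 0, 12) mm in the board's frame, same axes; the strip spans x 0..22, y 12..149 mm there. Its working face is the plane x = 0, looking to -x.
- rail: Fixed dark wooden rail, 36 mm high, crossing the end of the fence. Origin at (0, 150, 12) mm in the board's frame, same axes; it spans x -120..22, y 0..28 mm there. Its mortise is a notch 44 mm wide, open at the top and right through, centred at x = -50. The block's shoulder comes to rest on its face y = 0.
- mortise (a point): The middle of the mortise's mouth, in the plane of the rail's face, at the board's top: (-50, 150, 12) mm in the board's frame.
- block: Loose square block of pale wood, 100 x 100 x 36 mm, 0.19 to 0.36 kg; sliding it takes about 1 to 4 N. Origin under the square's centre, z up. A tenon 40 mm wide (x), 20 mm long and 20 mm high, with chamfered corners, stands out of its +y face (y 50..70 mm). Starts with the tenon along the board's -x (yaw +90 degrees to the board, within 12); must end at yaw 0: clockwise from above.
- push_point (a point): Point on the block's -x face, (-50, 30, 18) mm in the block's frame. Pushed here along the block's +x, the block meets the post (10 to 45 mm away at the start) with the other end of its +x face. Then it turns if the push swings round the post in a clockwise arc with it; pushed straight on, or by a flat face that does not turn, it jams. All is rigid: half a millimetre too far can mean 15 N.
- tenon_tip (a point): The middle of the tenon's end face, at (0, 70, 18) mm in the block's frame.
- try_square: Bystander: try square with a dark wooden stock 18 x 110 x 12 mm and a steel blade, lying on the board beyond the fence (+x side). Origin under the stock's centre. Not to be moved.
- pencil: Bystander: black pencil 7 mm thick, 160 mm long, lying about along y near the board's -x edge. Origin under its centre. Not to be moved.
- sharpener: Bystander: blue pencil sharpener with a clear top, 26 x 32 x 42 mm, standing near the board's -x edge at the rail's end. Origin under its centre. Not to be moved.
Things that resemble listed ones, but are neither listed nor needed, are in the scene too. There is more than one size of the block; the one meant has the size given above.

How it is judged:
By the outcome, as a careful person would: the job done as asked, in the order asked, and still so for the second after the job is handed in, with the robot touching nothing.
It also fails if it takes over 69 s, if anything falls off the work surface, if the arm or the gripper's body presses on something with over 40 N, if the wrist force passes 120 N, or if a joint passes its speed limit or range.

## Working session

There is one attempt and no reset: what is moved stays moved. The work goes in short steps, Python scripts to look and compute and a shell command to move; the robot and the scene stay as the last step left them, time stands still between calls to the robot, and variables do not carry over. Pictures are saved under pics/ and viewed, at most 10 in all, crops included, and the job is handed in when it is done.

```bash
mkdir -p pics; ls
python3 - <<'E'
from plant import state, optics, nets
import cv2, numpy as np
s=state(); print({k:np.round(v,3).tolist() for k,v in s.items()})
for c in ("top","side"):
    im=optics.grab_frame(c); cv2.imwrite(f"pics/{c}0.png",im[:,:,::-1])
    i=optics.camera_info(c); print(c,i)
    for n in ("block","post","fence","rail","jig","try_square","pencil","sharpener"):
        print(n,[(round(b["confidence"],2),np.round(b["bbox"]).tolist()) for b in nets.boxes_of(c,n)])
E
```

```text
pics
{'time': 0.0, 'joint_pos': [1.014, 0.053, 1.614, 0.0, 1.476, -0.119], 'joint_vel': [-0.001, 0.001, -0.002, 0.004, -0.002, 0.002], 'joint_efforts': [-0.0, -39.37, -37.017, -0.0, 0.007, 0.0], 'tool_pos': [0.265, 0.566, 0.23], 'tool_rot': [-0.0, 0.217, 0.976, -0.001], 'contact_force': [0.481, 0.092, -1.067], 'ft_torque': [-0.031, -0.029, -0.003], 'grasp_force': 0.0, 'gripper_width': 1.002}
top {'fx': 542.4816463228073, 'fy': 542.4816463228073, 'cx': 277.60518166332173, 'cy': 214.9142120801706, 'R': array([[-0.00538994, -0.99987962,  0.01455004],
       [-0.9984739 ,  0.0045815 , -0.05503522],
       [ 0.05496194, -0.01482447, -0.9983784 ]]), 't': array([0.0287837 , 0.47465409, 1.26428093])}
block [(0.74, [156.0, 163.0, 77.0, 68.0]), (0.63, [346.0, 157.0, 58.0, 56.0]), (0.56, [396.0, 298.0, 82.0, 80.0])]
post [(0.59, [308.0, 144.0, 13.0, 14.0])]
fence [(0.59, [275.0, 142.0, 60.0, 14.0])]
rail [(0.87, [236.0, 165.0, 15.0, 60.0])]
jig [(0.93, [309.0, 160.0, 186.0, 156.0])]
try_square [(0.8, [280.0, 112.0, 45.0, 36.0])]
pencil [(0.78, [320.0, 223.0, 64.0, 4.0]), (0.71, [237.0, 166.0, 1
[... 238 characters left out ...]
6,  0.00461839],
       [-0.37871305, -0.45416127, -0.80642047],
       [ 0.52243769,  0.61432415, -0.59132453]]), 't': array([-0.35699116,  0.24060037,  0.60207051])}
block [(0.75, [300.0, 375.0, 124.0, 86.0]), (0.61, [385.0, 240.0, 78.0, 59.0]), (0.59, [240.0, 161.0, 77.0, 51.0])]
post [(0.67, [361.0, 212.0, 14.0, 22.0])]
fence [(0.96, [329.0, 200.0, 49.0, 40.0]), (0.45, [359.0, 214.0, 13.0, 21.0])]
rail [(0.87, [284.0, 193.0, 56.0, 39.0])]
jig [(0.83, [352.0, 257.0, 280.0, 184.0])]
try_square [(0.83, [354.0, 196.0, 41.0, 35.0])]
pencil [(0.64, [300.0, 271.0, 60.0, 44.0])]
sharpener [(0.55, [239.0, 211.0, 22.0, 25.0]), (0.39, [353.0, 194.0, 40.0, 35.0]), (0.35, [284.0, 190.0, 54.0, 40.0])]
```

Run:
```python
import cv2
a=cv2.imread("pics/top0.png"); 
cv2.imwrite("pics/top0z.png",cv2.resize(a[70:250,200:440],None,fx=3.3,fy=3.3,interpolation=cv2.INTER_CUBIC))
```

```text
(no output)
```

View pics/top0.png

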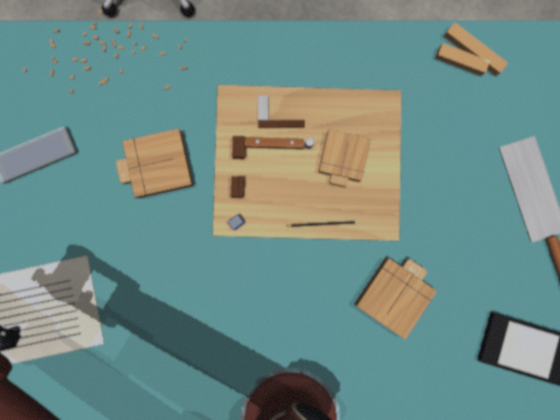

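View pics/top0z.png

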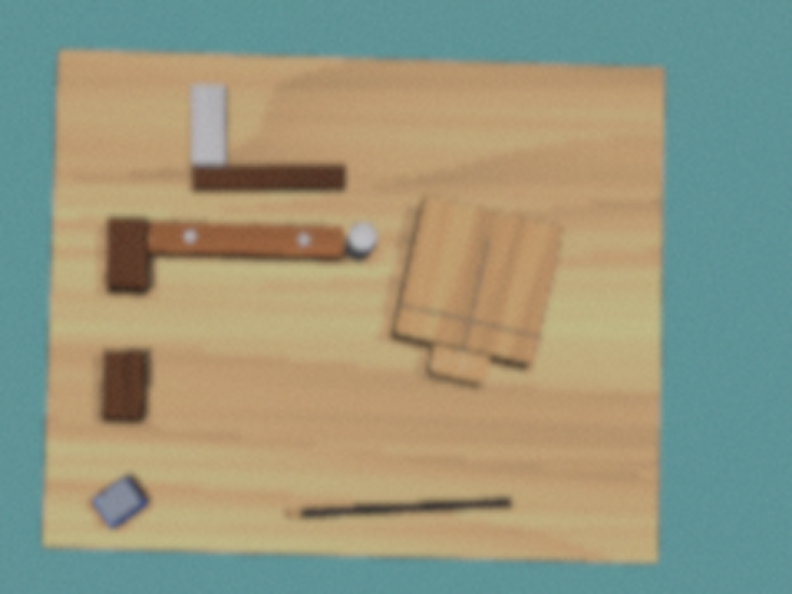

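The top view shows three tenoned blocks at (156,163), (346,157) and (396,298). The first and last look about 130 mm wide (54–58 px). The one on the board at (346,157) is about 43 px, which at 0.44 px/mm is about 100 mm, and its tenon points along the board's -x. That makes it the one meant, and the zoomed crop confirms it. The post is at (309,142) and the rail at (238,165), so +y is left and +x is up.

```bash
cat > h.py <<'E'
import numpy as np, cv2
from scipy.optimize import minimize
from plant import state, optics, nets
CI={c:optics.camera_info(c) for c in ("top","side")}
def proj(c,P):
    i=CI[c]; q=np.atleast_2d(P)@i["R"].T+i["t"]
    return np.c_[i["fx"]*q[:,0]/q[:,2]+i["cx"], i["fy"]*q[:,1]/q[:,2]+i["cy"]]
def box(x0,x1,y0,y1,z0,z1): return np.array([[x,y,z] for x in(x0,x1) for y in(y0,y1) for z in(z0,z1)])/1e3
def place(p,P,z=0):
    c,s=np.cos(p[2]),np.sin(p[2]); return P@np.array([[c,s,0],[-s,c,0],[0,0,1]])+[p[0],p[1],z]
def sil(c,parts,S=4):
    m=np.zeros((420*S,560*S),np.uint8)
    for P in parts:
        h=cv2.convexHull(((proj(c,P)+.5)*S-.5).astype(np.float32)).reshape(-1,2)
        cv2.fillPoly(m,[np.round(h*16).astype(np.int32)],255,shift=4)
    return cv2.resize(m,(560,420),interpolation=cv2.INTER_AREA)/255.
def fit(masks,parts,z,p0):
    def cost(p):
        r=0
        for c,m in masks.items():
            s=sil(c,[place(p,P,z) for P in parts]); r+=1-np.minimum(s,m).sum()/np.maximum(s,m).sum()
        return r
    p=np.array(p0,float)
    for k in(1,.3):
        p=minimize(cost,p,method="Nelder-Mead",options=dict(initial_simplex=[p]+[p+k*np.array(d) for d in([.01,0,0],[0,.01,0],[0,0,.08])],xatol=1e-5,fatol=1e-6)).x
    return p,cost(p)
JIG=[box(-210,150,-220,220,0,12)]
BLOCK=[box(-50,50,-50,50,0,36),box(-20,20,50,70,0,20)]
POST=[np.array([[.01*np.cos(a),.01*np.sin(a),z] for a in np.linspace(0,6.28,24) for z in(0,.05)])]
RAIL=[box(-120,-72,0,28,0,36),box(-28,22,0,28,0,36)]
FENCE=[box(0,22,12,149,0,25)]
def unproj(c,uv,z):
    i=CI[c]; d=i["R"].T@[(uv[0]-i["cx"])/i["fx"],(uv[1]-i["cy"])/i["fy"],1]; o=-i["R"].T@i["t"]
    return o+d*(z-o[2])/d[2]
def block_mask(c,near):
    o=nets.outline_of(c,"block"); o=[x for x in o if np.hypot(x["bbox"][0]-near[0],x["bbox"][1]-near[1])<25]
    return o[0]["pixels"].astype(float) if o else None
def tojig(J,w):
    c,s=np.cos(J[2]),np.sin(J[2]); d=np.array(w[:2])-J[:2]; return np.array([c*d[0]+s*d[1],-s*d[0]+c*d[1]])
E
python3 - <<'E'
from h import *
im=optics.grab_frame("top"); hsv=cv2.cvtColor(im,cv2.COLOR_RGB2HSV)
m=((hsv[...,0]<70)|(hsv[...,0]>120)).astype(np.uint8)
m=cv2.morphologyEx(m,cv2.MORPH_OPEN,np.ones((5,5)))
n,l,st,_=cv2.connectedComponentsWithStats(m); k=l[165,300]; print(st[k])
m=(l==k).astype(np.uint8); cs,_=cv2.findContours(m,0,1); cv2.drawContours(m,cs,-1,1,-1); m=m.astype(float)
post=unproj("top",[309,142],.062); print("post",post)
p0=[post[0]-.01,post[1],0.02]
J,c=fit({"top":m},JIG,0,p0); print("J top",J,c)
jo=nets.outline_of("top","jig"); J2,c2=fit({"top":jo[0]["pixels"].astype(float)},JIG,0,J); print("net",J2,c2)
optics.grab_frame("side"); jo=nets.outline_of("side","jig"); J3,c3=fit({"side":jo[0]["pixels"].astype(float)},JIG,0,J); print("side",J3,c3)
ro=nets.outline_of("side","rail")[0]["pixels"].astype(float); rt=nets.outline_of("top","rail")[0]["pixels"].astype(float)
JR=[P+[0,.15,0.012] for P in RAIL]
print("rail",fit({"side":ro,"top":rt},JR,0,J))
po={c:nets.outline_of(c,"post")[0]["pixels"].astype(float) for c in CI}
print("postfit",fit(po,POST,.012,post), "pred",place(J,np.array([[.01,0,0]])))
tb=block_mask("top",(346,157)); sb=block_mask("side",(385,240))
bp=unproj("top",[346,155],.03)
for ms in({"top":tb},{"side":sb},{"top":tb,"side":sb}):
    b,cb=fit(ms,BLOCK,.012,[bp[0],bp[1],np.deg2rad(78)+J[2]]); print("block",b,cb, tojig(J,b)*1e3, np.rad2deg(b[2]-J[2]))
np.save("J.npy",J); np.save("B.npy",b)
v=cv2.resize(im[70:250,200:440],None,fx=3.3,fy=3.3,interpolation=cv2.INTER_CUBIC)[:,:,::-1].copy()
for P,z,q in [(POST[0]+[.01,0,0],.012,J),(JIG[0],0,J),(FENCE[0],.012,J)]+[(P,0,J) for P in JR]+[(P,.012,b) for P in BLOCK]:
    h=cv2.convexHull(((proj("top",place(q,P,z))-[200,70]+.5)*3.3).astype(np.int32)); cv2.polylines(v,[h],True,(0,0,255),1)
cv2.imwrite("pics/ov.png",v)
E
```

```text
[  212    85   190   156 27971]
post [ 0.63842534 -0.04541533  0.062     ]
J top [ 0.63042792 -0.04609245 -0.03055956] 0.006166309459204045
net [ 0.63121293 -0.04554267 -0.02855286] 0.11941637426020535
side [ 0.630077   -0.0470676  -0.03380292] 0.15483917279302062
rail (array([ 0.63097644, -0.04586676, -0.02795421]), np.float64(0.22259102535852482))Traceback (most recent call last):
  File "<stdin>", line 15, in <module>
IndexError: list index out of range
```

Run:
```python
from h import *
J=np.array([0.6305,-0.0460,-0.0300]); np.save("J.npy",J)
im=optics.grab_frame("top"); si=optics.grab_frame("side")
JR=[P+[0,.15,0.012] for P in RAIL]
tb=block_mask("top",(346,157)); sb=block_mask("side",(385,240))
bp=unproj("top",[346,155],.03); print(tb is None, sb is None)
for ms in({"top":tb},{"side":sb},{"top":tb,"side":sb}):
    if any(x is None for x in ms.values()): continue
    b,cb=fit(ms,BLOCK,.012,[bp[0],bp[1],np.deg2rad(78)+J[2]]); print("block",b,cb, tojig(J,b)*1e3, np.rad2deg(b[2]-J[2]))
np.save("B.npy",b)
def ov(c,im,x0,y0,f):
    v=cv2.resize(im[y0:y0+180,x0:x0+240],None,fx=f,fy=f,interpolation=cv2.INTER_CUBIC)[:,:,::-1].copy()
    for P,z,q in [(POST[0]+[.01,0,0],.012,J),(JIG[0],0,J),(FENCE[0],.012,J)]+[(P,0,J) for P in JR]+[(P,.012,b) for P in BLOCK]:
        h=cv2.convexHull(((proj(c,place(q,P,z))-[x0,y0]+.5)*f).astype(np.int32)); cv2.polylines(v,[h],True,(0,0,255),1)
    return v
cv2.imwrite("pics/ov.png",np.vstack([ov("top",im,200,70,1.65*1),]) if 0 else ov("top",im,200,70,3.3)); cv2.imwrite("pics/ovs.png",ov("side",si,230,150,3.3))
```

```text
False False
block [ 0.61312692 -0.12828959  1.341723  ] 0.03806644710804541 [-14.89694449 -82.77367822] 78.59393849198591
block [ 0.6121857  -0.1295647   1.35038001] 0.048176719809957746 [-15.79949111 -84.07644711] 79.08994841373648
block [ 0.61314606 -0.12909857  1.34298711] 0.0923628628627664 [-14.85354568 -83.58172024] 78.66636679552111
```

View pics/ov.png

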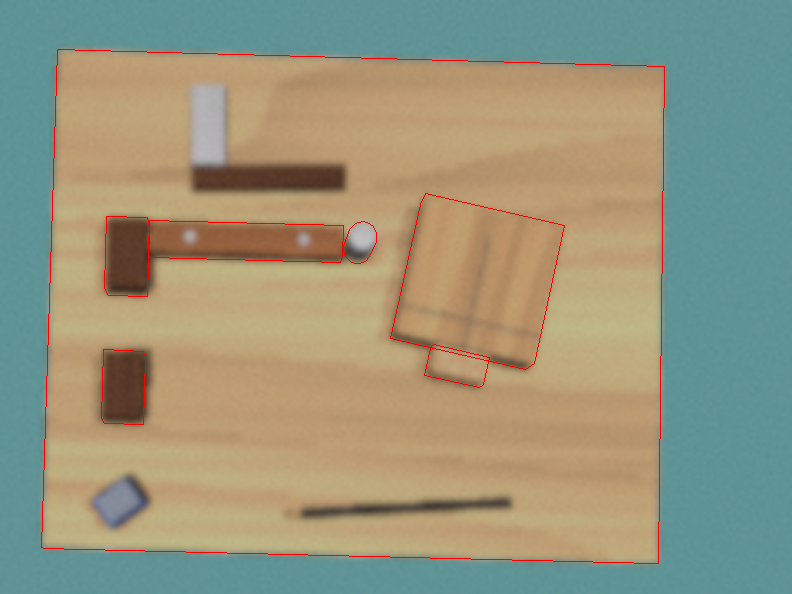

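View pics/ovs.png

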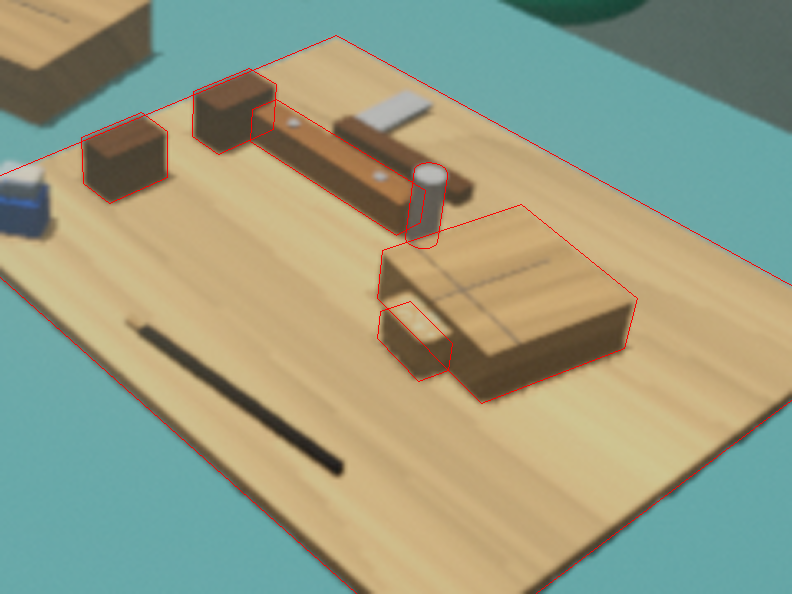

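The fits overlay the board, fence, rail, post and block to within about 1 px in both views: post top at (360,237) in the top crop, and the 100 mm block at (478,280) there. That confirms the block and the poses. Next I go behind the block's -x face with the fingers shut.

```bash
cat >> h.py <<'E'
J=np.load("J.npy")
def rows(pos,xang,quiet=False):
    """fractions to bring the tool to world pos with tool x at world angle xang (tool down)"""
    from scipy.spatial.transform import Rotation as R
    s=state(); w,x,y,z=s["tool_rot"]; A=R.from_quat([x,y,z,w])
    T=R.from_matrix(np.array([[np.cos(xang),np.sin(xang),0],[np.sin(xang),-np.cos(xang),0],[0,0,-1]]))
    d=A.inv().apply(np.array(pos)-s["tool_pos"])/.8; r=(A.inv()*T).as_rotvec()/1.5
    print("d",np.round(d,4),"r",np.round(r,4))
def blk(b,lx,ly): return place(b,np.array([[lx/1e3,ly/1e3,0]]))[0]
def tooljig():
    s=state(); w,x,y,z=s["tool_rot"]; a=np.arctan2(2*x*y+2*w*z,1-2*y*y-2*z*z)
    f=s["contact_force"]; c,sn=np.cos(J[2]),np.sin(J[2])
    print("t",round(s["time"],2),"jig mm",np.round(tojig(J,s["tool_pos"])*1e3,1),"z",round(s["tool_pos"][2]*1e3,1),"xang-jig deg",round(np.rad2deg(a-J[2]),2),"F jig",np.round([c*f[0]+sn*f[1],-sn*f[0]+c*f[1],f[2]],1),"w",round(s["gripper_width"],3))
E
python3 - <<'E'
from h import *
b=np.load("B.npy"); p=blk(b,-50-11-16,-15); print(p); rows([p[0],p[1],.12],b[2])
tooljig()
E
```

```text
[ 0.61036854 -0.20749682  0.        ]
d [-0.801  -0.6927  0.1391] r [-0.     -0.      0.9072]
t 1.45 jig mm [-383.8  600.8] z 231.3 xang-jig deg 156.64 F jig [-0.1 -0.2  0. ] w 1.0
```

```bash
python3 -m inch '[{"dx":-0.8,"dy":-0.69,"dz":0.0,"rz":0.907},{"dx":-0.8,"dy":-0.69,"dz":0.0,"rz":0.907},{"dx":-0.8,"dy":-0.69,"dz":0.0,"rz":0.907},{"dx":-0.8,"dy":-0.69,"dz":0.0,"rz":0.907},{"dx":-0.8,"dy":-0.69,"dz":0.0,"rz":0.907}]' -1
python3 - <<'E'
from h import *
b=np.load("B.npy"); p=blk(b,-50-11-16,-15); rows([p[0],p[1],.12],b[2])
tooljig()
E
```

```text
d [-0.801  -0.6927  0.1391] r [-0.     -0.      0.9072]
t 1.45 jig mm [-383.8  600.8] z 231.3 xang-jig deg 156.64 F jig [-0.1 -0.2  0. ] w 1.0validation failed for argument at $[0]...
```

```bash
python3 -m inch '[{"dx":-0.8,"dy":-0.69,"dz":0.0,"rx":0,"ry":0,"rz":0.907},{"dx":-0.8,"dy":-0.69,"dz":0.0,"rx":0,"ry":0,"rz":0.907},{"dx":-0.8,"dy":-0.69,"dz":0.0,"rx":0,"ry":0,"rz":0.907},{"dx":-0.8,"dy":-0.69,"dz":0.0,"rx":0,"ry":0,"rz":0.907},{"dx":-0.8,"dy":-0.69,"dz":0.0,"rx":0,"ry":0,"rz":0.907}]' -1
python3 - <<'E'
from h import *
b=np.load("B.npy"); p=blk(b,-50-11-16,-15); rows([p[0],p[1],.12],b[2])
tooljig()
E
```

```text
time: 1.95
tool_pos: [0.3676, 0.3362, 0.2315]
tool_rot: [0.0, 0.562, 0.827, 0.0]
contact_force: [0.6, 0.8, -0.0]
gripper_width: 0.148
grasp_force: 0.0
d [-0.7436  0.0315  0.1394] r [ 5.000e-04 -2.000e-04  4.035e-01]
t 1.95 jig mm [-274.2  374.1] z 231.5 xang-jig deg 113.34 F jig [ 0.6  0.8 -0. ] w 0.148
```

```bash
python3 -m inch '[{"dx":-0.74,"dy":0.03,"dz":0,"rx":0,"ry":0,"rz":0.4},{"dx":-0.74,"dy":0.03,"dz":0,"rx":0,"ry":0,"rz":0.4},{"dx":-0.74,"dy":0.03,"dz":0,"rx":0,"ry":0,"rz":0.4},{"dx":-0.74,"dy":0.03,"dz":0,"rx":0,"ry":0,"rz":0.4},{"dx":-0.74,"dy":0.03,"dz":0,"rx":0,"ry":0,"rz":0.4}]' -1 >/dev/null
python3 - <<'E'
from h import *
b=np.load("B.npy"); p=blk(b,-50-11-16,-15); rows([p[0],p[1],.12],b[2])
tooljig()
E
```

```text
d [-0.347   0.2564  0.1398] r [ 0.0008 -0.0003  0.0056]
t 2.45 jig mm [-164.6  149.2] z 231.7 xang-jig deg 79.15 F jig [0.8 1.1 0.2] w 0.001
```

```bash
python3 -m inch '[{"dx":-0.345,"dy":0.255,"dz":0,"rx":0,"ry":0,"rz":0.006},{"dx":-0.345,"dy":0.255,"dz":0,"rx":0,"ry":0,"rz":0.006},{"dx":-0.345,"dy":0.255,"dz":0,"rx":0,"ry":0,"rz":0.006},{"dx":-0.345,"dy":0.255,"dz":0,"rx":0,"ry":0,"rz":0.006},{"dx":-0.345,"dy":0.255,"dz":0,"rx":0,"ry":0,"rz":0.006}]' -1 >/dev/null
python3 - <<'E'
from h import *
b=np.load("B.npy"); p=blk(b,-50-11-16,-15); rows([p[0],p[1],.022],b[2])
tooljig()
E
```

```text
d [-0.0953  0.0706  0.2619] r [ 0.0004 -0.0001  0.0009]
t 2.95 jig mm [-55.9 -76.2] z 231.5 xang-jig deg 78.75 F jig [0.8 0.6 0. ] w 0.001
```

```bash
python3 -m inch '[{"dx":-0.095,"dy":0.07,"dz":0,"rx":0,"ry":0,"rz":0},{"dx":-0.095,"dy":0.07,"dz":0,"rx":0,"ry":0,"rz":0},{"dx":-0.095,"dy":0.07,"dz":0.06,"rx":0,"ry":0,"rz":0},{"dx":-0.095,"dy":0.07,"dz":0.12,"rx":0,"ry":0,"rz":0},{"dx":-0.095,"dy":0.07,"dz":0.18,"rx":0,"ry":0,"rz":0}]' -1 >/dev/null
python3 -m inch '[{"dx":0,"dy":0,"dz":0.05,"rx":0,"ry":0,"rz":0},{"dx":0,"dy":0,"dz":0.08,"rx":0,"ry":0,"rz":0},{"dx":0,"dy":0,"dz":0.08,"rx":0,"ry":0,"rz":0}]' -1
python3 - <<'E'
from h import *
b=np.load("B.npy"); p=blk(b,-50-11-16,-15); rows([p[0],p[1],.022],b[2])
tooljig()
im=optics.grab_frame("side"); tooljig()
cv2.imwrite("pics/s1.png",cv2.resize(im[150:330,280:520],None,fx=3.3,fy=3.3,interpolation=cv2.INTER_CUBIC)[:,:,::-1])
E
```

```text
time: 3.75
tool_pos: [0.6056, -0.2033, 0.018]
tool_rot: [-0.004, 0.782, 0.623, -0.002]
contact_force: [-0.4, -0.4, -0.3]
gripper_width: -0.0
grasp_force: 0.0
d [-0.0038  0.0069 -0.0051] r [-0.0063 -0.0013  0.0011]
t 3.75 jig mm [ -20.1 -158. ] z 18.0 xang-jig deg 78.76 F jig [-0.4 -0.4 -0.3] w -0.0
t 3.8 jig mm [ -18.  -158.8] z 21.2 xang-jig deg 78.77 F jig [ 0.6 -0.7  0. ] w -0.002
```

View pics/s1.png

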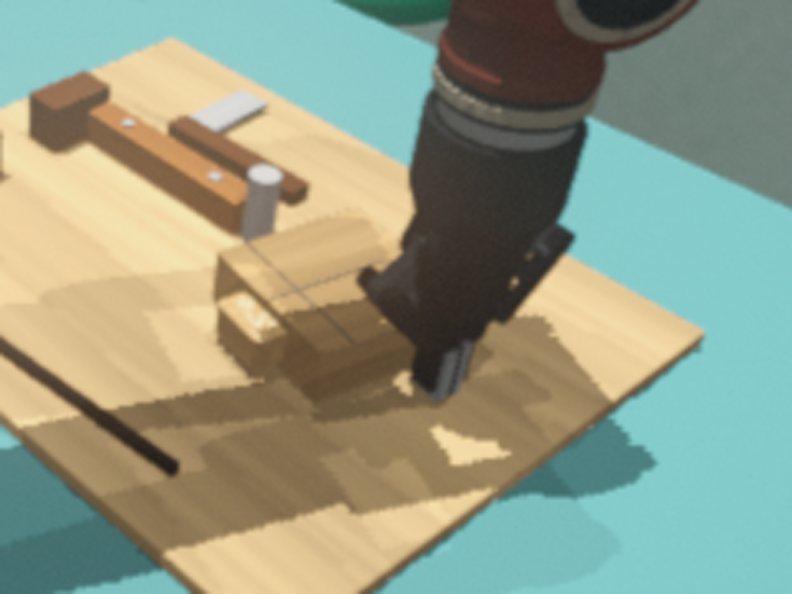

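The shut fingers stand behind the block's -x face at crop pixel (440,390), clear of everything. Now I push it towards the post.

```bash
python3 -m inch '[{"dx":0.01,"dy":0,"dz":0,"rx":0,"ry":0,"rz":0},{"dx":0.016,"dy":0,"dz":0,"rx":0,"ry":0,"rz":0},{"dx":0.02,"dy":-0.001,"dz":0,"rx":0,"ry":0,"rz":0},{"dx":0.024,"dy":-0.002,"dz":0,"rx":0,"ry":0,"rz":0},{"dx":0.028,"dy":-0.003,"dz":0,"rx":0,"ry":0,"rz":0}]' -1 
python3 -m inch '[{"dx":0.004,"dy":-0.001,"dz":0,"rx":0,"ry":0,"rz":0},{"dx":0.008,"dy":-0.002,"dz":0,"rx":0,"ry":0,"rz":0},{"dx":0.012,"dy":-0.003,"dz":0,"rx":0,"ry":0,"rz":0}]' -1
python3 -c "
from h import *
tooljig()
optics.grab_frame('top');optics.grab_frame('side')
ms={}
for c in CI:
    b=np.load('B.npy'); b[1]+=.013; q=proj(c,[b[0],b[1],.03])[0]; m=block_mask(c,q)
    if m is not None: ms[c]=m; B,cc=fit({c:m},BLOCK,.012,b); print(c,tojig(J,B)*1e3,np.rad2deg(B[2]-J[2]),cc)
tooljig()"
```

```text
time: 4.3
tool_pos: [0.6128, -0.1828, 0.0246]
tool_rot: [0.001, 0.782, 0.623, 0.0]
contact_force: [-0.1, -1.7, 0.8]
gripper_width: 0.004
grasp_force: 1.0
time: 4.6
tool_pos: [0.6117, -0.1725, 0.0233]
tool_rot: [0.0, 0.782, 0.623, -0.0]
contact_force: [0.6, -1.6, 0.6]
gripper_width: 0.001
grasp_force: 1.1
t 4.6 jig mm [ -15. -127.] z 23.3 xang-jig deg 78.77 F jig [ 0.6 -1.6  0.6] w 0.001
top [-15.35581869 -59.16283039] 77.2657050525204 0.34301350338955183
side [-17.28735977 -63.93245237] 78.37083460033429 0.29827853471485666
t 4.8 jig mm [ -15.4 -126.5] z 22.7 xang-jig deg 78.78 F jig [-0.5  1.   0.2] w -0.001
```

```bash
python3 -m inch '[{"dx":-0.008,"dy":0,"dz":0,"rx":0,"ry":0,"rz":0},{"dx":-0.008,"dy":-0.05,"dz":0,"rx":0,"ry":0,"rz":0},{"dx":-0.008,"dy":-0.054,"dz":0,"rx":0,"ry":0,"rz":0},{"dx":-0.004,"dy":-0.054,"dz":0,"rx":0,"ry":0,"rz":0},{"dx":0,"dy":-0.054,"dz":0,"rx":0,"ry":0,"rz":0}]' -1 
python3 -m inch '[{"dx":0.002,"dy":0,"dz":0,"rx":0,"ry":0,"rz":0.01},{"dx":0.004,"dy":0,"dz":0,"rx":0,"ry":0,"rz":0.02},{"dx":0.006,"dy":0,"dz":0,"rx":0,"ry":0,"rz":0.03},{"dx":0.008,"dy":0,"dz":0,"rx":0,"ry":0,"rz":0.04}]' -1
python3 -c "
from h import *
tooljig()
im=optics.grab_frame('top'); tooljig()
cv2.imwrite('pics/t2.png',cv2.resize(im[70:250,200:440],None,fx=3.3,fy=3.3,interpolation=cv2.INTER_CUBIC)[:,:,::-1])"
```

```text
time: 5.3
tool_pos: [0.5706, -0.1633, 0.024]
tool_rot: [0.001, 0.782, 0.623, 0.001]
contact_force: [0.5, -0.3, 0.3]
gripper_width: -0.003
grasp_force: 0.0
time: 5.7
tool_pos: [0.5717, -0.157, 0.0237]
tool_rot: [0.0, 0.801, 0.599, 0.0]
contact_force: [-0.1, -0.8, 1.9]
gripper_width: 0.003
grasp_force: 1.1
t 5.7 jig mm [ -55.5 -112.7] z 23.7 xang-jig deg 75.26 F jig [-0.1 -0.8  1.9] w 0.003
t 5.75 jig mm [ -55.5 -112.4] z 23.6 xang-jig deg 75.25 F jig [-1.1 -0.8  1.4] w -0.001
```

View pics/t2.png

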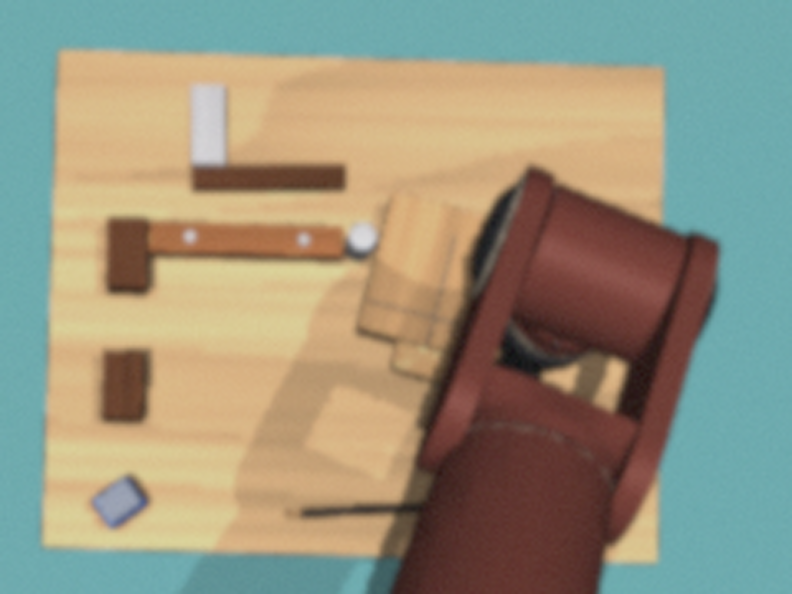

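The top view shows the block's left face about 3 mm from the post at (376,240). The contact will be near the block's y = -11. Now I start the arc.

```bash
python3 -m inch '[{"dx":0.002,"dy":0,"dz":0.001,"rx":0,"ry":0,"rz":0.005},{"dx":0.004,"dy":0,"dz":0.001,"rx":0,"ry":0,"rz":0.01},{"dx":0.005,"dy":0,"dz":0.001,"rx":0,"ry":0,"rz":0.015}]' -1
python3 -m inch '[{"dx":0.0018,"dy":-0.0053,"dz":0,"rx":0,"ry":0,"rz":0.0233},{"dx":0.0039,"dy":-0.0104,"dz":0,"rx":0,"ry":0,"rz":0.0465},{"dx":0.006,"dy":-0.0155,"dz":0,"rx":0,"ry":0,"rz":0.07}]' -1 
python3 -c "
from h import *
tooljig()
optics.grab_frame('top'); tooljig()"
```

```text
time: 6.05
tool_pos: [0.572, -0.1531, 0.0224]
tool_rot: [0.0, 0.807, 0.59, -0.001]
contact_force: [-2.9, -4.8, 2.0]
gripper_width: 0.002
grasp_force: 2.6
time: 6.35
tool_pos: [0.5614, -0.1451, 0.0224]
tool_rot: [0.0, 0.838, 0.546, -0.001]
contact_force: [-1.3, -4.8, 1.1]
gripper_width: -0.002
grasp_force: 2.3
t 6.35 jig mm [ -66.1 -101.1] z 22.4 xang-jig deg 67.93 F jig [-1.2 -4.9  1.1] w -0.002
t 6.4 jig mm [ -66.5 -100.7] z 22.3 xang-jig deg 67.89 F jig [-3.2 -4.1  2.2] w -0.002
```

```bash
python3 -m inch '[{"dx":0.0018,"dy":-0.0053,"dz":0,"rx":0,"ry":0,"rz":0.0233},{"dx":0.0039,"dy":-0.0104,"dz":0,"rx":0,"ry":0,"rz":0.0465},{"dx":0.0061,"dy":-0.0155,"dz":0,"rx":0,"ry":0,"rz":0.07},{"dx":0.0084,"dy":-0.0206,"dz":0,"rx":0,"ry":0,"rz":0.093},{"dx":0.011,"dy":-0.0255,"dz":0,"rx":0,"ry":0,"rz":0.1164}]' -1 
python3 -c "
from h import *
tooljig()"
python3 -m inch '[{"dx":0.0018,"dy":-0.0053,"dz":0,"rx":0,"ry":0,"rz":0.0233},{"dx":0.0039,"dy":-0.0104,"dz":0,"rx":0,"ry":0,"rz":0.0465},{"dx":0.0061,"dy":-0.0155,"dz":0,"rx":0,"ry":0,"rz":0.07}]' -1 
python3 -c "
from h import *
tooljig()
im=optics.grab_frame('top'); tooljig()
optics.grab_frame('side')
a=optics.grab_frame('side')
cv2.imwrite('pics/m3.png',np.hstack([cv2.resize(i[y:y+160,x:x+160],None,fx=2.45,fy=2.45,interpolation=cv2.INTER_CUBIC)[:,:,::-1] for i,x,y in((im,250,90),(a,290,160))]))
"
```

```text
time: 6.9
tool_pos: [0.5457, -0.1293, 0.0223]
tool_rot: [0.0, 0.882, 0.471, -0.001]
contact_force: [-4.6, -6.2, 2.1]
gripper_width: -0.004
grasp_force: 4.0
t 6.9 jig mm [-82.2 -85.8] z 22.3 xang-jig deg 57.98 F jig [-4.4 -6.3  2.1] w -0.004
time: 7.2
tool_pos: [0.5377, -0.1185, 0.0223]
tool_rot: [0.0, 0.905, 0.425, -0.002]
contact_force: [-6.4, -6.2, 3.4]
gripper_width: 0.0
grasp_force: 4.9
t 7.2 jig mm [-90.6 -75.3] z 22.3 xang-jig deg 51.97 F jig [-6.2 -6.4  3.4] w 0.0
t 7.25 jig mm [-90.9 -74.9] z 22.3 xang-jig deg 51.91 F jig [-6.6 -5.6  3. ] w 0.0
```

View pics/m3.png

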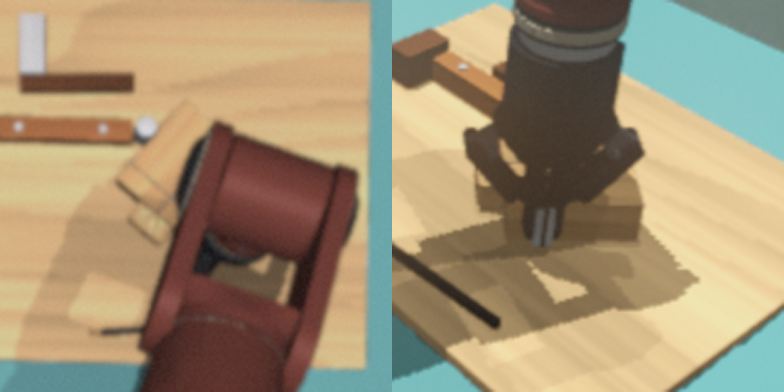

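Left: the block has turned to about 52° on the post, contact at (152,140). Right: the fingers lie flat on its face at (540,220). I continue, shifting slightly outward to keep the lever.

```bash
python3 -m inch '[{"dx":0.0016,"dy":-0.0065,"dz":0,"rx":0,"ry":0,"rz":0.0233},{"dx":0.0034,"dy":-0.013,"dz":0,"rx":0,"ry":0,"rz":0.0465},{"dx":0.0054,"dy":-0.0192,"dz":0,"rx":0,"ry":0,"rz":0.07},{"dx":0.0075,"dy":-0.0255,"dz":0,"rx":0,"ry":0,"rz":0.093},{"dx":0.01,"dy":-0.031,"dz":0,"rx":0,"ry":0,"rz":0.1164}]' -1 >/dev/null
cat > q.py <<'E'
from h import *
tooljig(); s=state(); t=tojig(J,s["tool_pos"])*1e3; w,x,y,z=s["tool_rot"]; a=np.arctan2(2*x*y+2*w*z,1-2*y*y-2*z*z)-J[2]
d=np.array([10,0])-t; print("post in tool-parallel block axes: lx %.1f ly %.1f"%(np.cos(a)*d[0]+np.sin(a)*d[1],-np.sin(a)*d[0]+np.cos(a)*d[1]))
E
python3 q.py
python3 -m inch '[{"dx":0.0016,"dy":-0.006,"dz":0,"rx":0,"ry":0,"rz":0.0233},{"dx":0.0034,"dy":-0.0115,"dz":0,"rx":0,"ry":0,"rz":0.0465},{"dx":0.0055,"dy":-0.017,"dz":0,"rx":0,"ry":0,"rz":0.07}]' -1 >/dev/null
python3 q.py
```

```text
t 7.85 jig mm [-104.   -52.1] z 22.3 xang-jig deg 41.92 F jig [-0.7 -0.1 -0.8] w -0.0
post in tool-parallel block axes: lx 119.7 ly -37.4
t 8.15 jig mm [-109.9  -38.9] z 22.2 xang-jig deg 35.91 F jig [-0.8 -0.6 -0.4] w 0.005
post in tool-parallel block axes: lx 119.9 ly -38.8
```

```bash
python3 -c "
from h import *
im=optics.grab_frame('top'); a=optics.grab_frame('side')
cv2.imwrite('pics/m4.png',np.hstack([cv2.resize(i[y:y+160,x:x+160],None,fx=2.45,fy=2.45,interpolation=cv2.INTER_CUBIC)[:,:,::-1] for i,x,y in((im,250,90),(a,290,160))]))
"
```

```text
(no output)
```

View pics/m4.png

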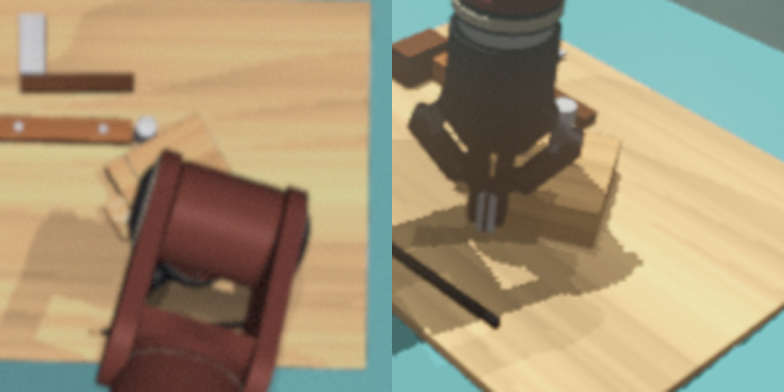

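The block's face runs from (195,115) to (103,172) in the left half, so its yaw is about 33°. It is a little ahead of the tool (35.9°) and still at the post, so I carry on.

```bash
python3 -m inch '[{"dx":0.0018,"dy":-0.0051,"dz":0,"rx":0,"ry":0,"rz":0.0233},{"dx":0.0038,"dy":-0.0102,"dz":0,"rx":0,"ry":0,"rz":0.0465},{"dx":0.006,"dy":-0.0153,"dz":0,"rx":0,"ry":0,"rz":0.07},{"dx":0.0083,"dy":-0.0203,"dz":0,"rx":0,"ry":0,"rz":0.093},{"dx":0.0108,"dy":-0.025,"dz":0,"rx":0,"ry":0,"rz":0.1164}]' -1 >/dev/null
python3 q.py
python3 -m inch '[{"dx":0.0018,"dy":-0.005,"dz":0,"rx":0,"ry":0,"rz":0.0233},{"dx":0.0038,"dy":-0.01,"dz":0,"rx":0,"ry":0,"rz":0.0465},{"dx":0.0065,"dy":-0.015,"dz":0,"rx":0,"ry":0,"rz":0.07}]' -1 >/dev/null
python3 q.py
python3 -c "
from h import *
im=optics.grab_frame('top'); a=optics.grab_frame('side')
cv2.imwrite('pics/m5.png',np.hstack([cv2.resize(i[y:y+160,x:x+160],None,fx=2.45,fy=2.45,interpolation=cv2.INTER_CUBIC)[:,:,::-1] for i,x,y in((im,250,90),(a,290,160))]))
"
```

```text
t 8.75 jig mm [-114.5  -18. ] z 22.3 xang-jig deg 25.95 F jig [-1.4 -1.6  0.2] w -0.003
post in tool-parallel block axes: lx 119.8 ly -38.3
t 9.05 jig mm [-115.4   -5. ] z 22.3 xang-jig deg 19.94 F jig [-1.8 -1.   1.8] w 0.001
post in tool-parallel block axes: lx 119.6 ly -38.0
```

View pics/m5.png

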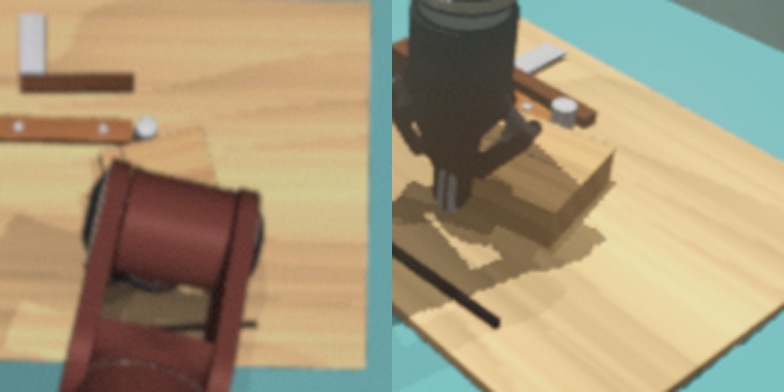

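The yaw is now about 19°, with a light push of about 2 N and the block flat on the board. I'm going on towards the fence, more gently.

```bash
python3 -m inch '[{"dx":0.0017,"dy":-0.0051,"dz":0,"rx":0,"ry":0,"rz":0.0233},{"dx":0.0036,"dy":-0.0102,"dz":0,"rx":0,"ry":0,"rz":0.0465},{"dx":0.0057,"dy":-0.0153,"dz":0,"rx":0,"ry":0,"rz":0.07},{"dx":0.008,"dy":-0.0203,"dz":0,"rx":0,"ry":0,"rz":0.093},{"dx":0.0105,"dy":-0.025,"dz":0,"rx":0,"ry":0,"rz":0.1164}]' -1 >/dev/null
python3 q.py
python3 -m inch '[{"dx":0.0008,"dy":-0.0026,"dz":0,"rx":0,"ry":0,"rz":0.0116},{"dx":0.0017,"dy":-0.0051,"dz":0,"rx":0,"ry":0,"rz":0.0233},{"dx":0.0026,"dy":-0.0077,"dz":0,"rx":0,"ry":0,"rz":0.035},{"dx":0.0035,"dy":-0.0102,"dz":0,"rx":0,"ry":0,"rz":0.0465}]' -1 >/dev/null
python3 q.py
python3 -c "
from h import *
im=optics.grab_frame('top'); a=optics.grab_frame('side')
ms={}
b=np.r_[place(J,np.array([[-.052,.003,0]]))[0][:2],J[2]+.08]
for c in CI:
    q=proj(c,[b[0],b[1],.03])[0]; m=block_mask(c,q)
    if m is not None: B,cc=fit({c:m},BLOCK,.012,b); print(c,tojig(J,B)*1e3,np.rad2deg(B[2]-J[2]),cc)
"
```

```text
t 9.65 jig mm [-114.    16.6] z 22.3 xang-jig deg 9.96 F jig [-1.3 -0.4  0.1] w 0.002
post in tool-parallel block axes: lx 119.3 ly -37.8
t 10.05 jig mm [-112.6   25.1] z 22.4 xang-jig deg 5.91 F jig [-1.4  0.1  0.1] w -0.001
post in tool-parallel block axes: lx 119.4 ly -37.6
top [-38.73073551  -2.98822379] 0.5384573991318382 0.7199080803211669
side [-49.15771163  -7.18251183] 1.0070859040647167 0.19109723919903587
```

```bash
python3 -m inch '[{"dx":0.0007,"dy":-0.0026,"dz":0,"rx":0,"ry":0,"rz":0.0116},{"dx":0.0014,"dy":-0.0051,"dz":0,"rx":0,"ry":0,"rz":0.0233},{"dx":0.002,"dy":-0.0077,"dz":0,"rx":0,"ry":0,"rz":0.035}]' -1 >/dev/null
python3 q.py
python3 -m inch '[{"dx":0.0005,"dy":-0.002,"dz":0,"rx":0,"ry":0,"rz":0.012},{"dx":0.001,"dy":-0.004,"dz":0,"rx":0,"ry":0,"rz":0.022},{"dx":0.001,"dy":-0.006,"dz":0,"rx":0,"ry":0,"rz":0.032},{"dx":0.001,"dy":-0.006,"dz":0,"rx":0,"ry":0,"rz":0.034}]' -1 >/dev/null
python3 q.py
```

```text
t 10.55 jig mm [-111.9   31.3] z 22.4 xang-jig deg 2.88 F jig [-3.4 -2.3 -0.7] w -0.003
post in tool-parallel block axes: lx 120.2 ly -37.3
t 10.95 jig mm [-112.1   36.3] z 22.2 xang-jig deg -0.0 F jig [-5.4 -0.5  3.4] w 0.003
post in tool-parallel block axes: lx 122.1 ly -36.2
```

```bash
python3 -m inch '[{"dx":0.0005,"dy":0,"dz":0,"rx":0,"ry":0,"rz":0},{"dx":0.0005,"dy":0,"dz":0,"rx":0,"ry":0,"rz":0}]' -1 >/dev/null
python3 q.py
python3 -c "
from h import *
im=optics.grab_frame('top'); a=optics.grab_frame('side'); tooljig()
cv2.imwrite('pics/m6.png',np.hstack([cv2.resize(i[y:y+160,x:x+160],None,fx=2.45,fy=2.45,interpolation=cv2.INTER_CUBIC)[:,:,::-1] for i,x,y in((im,250,90),(a,270,160))]))
b=np.r_[place(J,np.array([[-.05,.0,0]]))[0][:2],J[2]]
for c in CI:
    q=proj(c,[b[0],b[1],.03])[0]; m=block_mask(c,q)
    if m is not None: B,cc=fit({c:m},BLOCK,.012,b); print(c,tojig(J,B)*1e3,np.rad2deg(B[2]-J[2]),cc)
"
```

```text
t 11.15 jig mm [-112.1   36.2] z 22.2 xang-jig deg 0.01 F jig [-7.4 -0.8  3.5] w 0.003
post in tool-parallel block axes: lx 122.1 ly -36.2
t 11.25 jig mm [-112.1   36.2] z 22.2 xang-jig deg 0.01 F jig [-7.2 -2.2  4.4] w -0.002
top [-31.8695532   -4.13329904] -3.4795007462644496 0.7295495555090055
side [-53.06427129  -4.59885181] -1.8807494867968464 0.15104948281970543
```

View pics/m6.png

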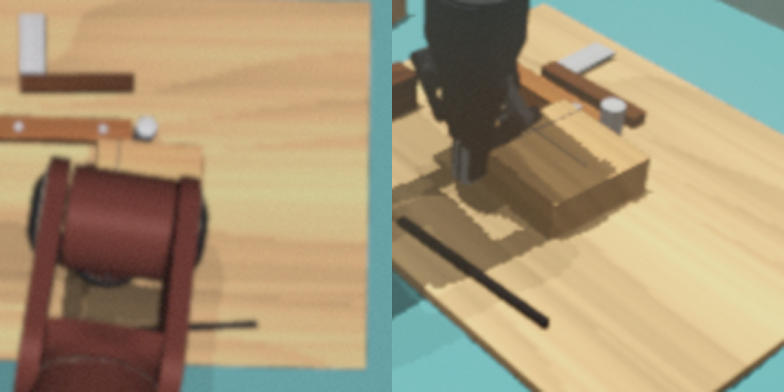

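The block now lies along the fence: in the left half its top edge (97–203, row 142) is level with the fence face. Pushing 0.4 mm further only raised the force to 7 N. Next I retreat, lift, and go behind its -y face.

```bash
python3 -m inch '[{"dx":-0.008,"dy":0,"dz":0,"rx":0,"ry":0,"rz":0},{"dx":-0.016,"dy":0,"dz":0,"rx":0,"ry":0,"rz":0},{"dx":-0.016,"dy":0,"dz":-0.05,"rx":0,"ry":0,"rz":0},{"dx":-0.016,"dy":0,"dz":-0.11,"rx":0,"ry":0,"rz":0},{"dx":-0.016,"dy":0,"dz":-0.12,"rx":0,"ry":0,"rz":0}]' -1 >/dev/null
python3 - <<'E'
from h import *
tooljig(); p=place(J,np.array([[-.050,-.097,0]]))[0]; rows([p[0],p[1],.118],J[2])
E
```

```text
t 11.85 jig mm [-119.3   35.9] z 125.4 xang-jig deg 0.03 F jig [ 0.4 -1.6  1. ] w 0.002
d [0.0864 0.1661 0.0106] r [ 0.0008 -0.0085  0.0004]
```

```bash
python3 -m inch '[{"dx":0.092,"dy":0.166,"dz":0,"rx":0,"ry":0,"rz":0},{"dx":0.092,"dy":0.166,"dz":0,"rx":0,"ry":0,"rz":0},{"dx":0.092,"dy":0.166,"dz":0,"rx":0,"ry":0,"rz":0},{"dx":0.092,"dy":0.166,"dz":0,"rx":0,"ry":0,"rz":0},{"dx":0.092,"dy":0.166,"dz":0,"rx":0,"ry":0,"rz":0}]' -1 >/dev/null
python3 - <<'E'
from h import *
tooljig()
im=optics.grab_frame('top'); a=optics.grab_frame('side'); 
b=np.r_[place(J,np.array([[-.05,.0,0]]))[0][:2],J[2]]
for c in CI:
    q=proj(c,[b[0],b[1],.03])[0]; m=block_mask(c,q)
    if m is not None: B,cc=fit({c:m},BLOCK,.012,b); print(c,tojig(J,B)*1e3,np.rad2deg(B[2]-J[2]),cc)
tooljig(); p=place(J,np.array([[-.050,-.090,0]]))[0]; rows([p[0],p[1],.023],J[2])
E
```

```text
t 12.35 jig mm [-49.6 -97.4] z 118.1 xang-jig deg -0.08 F jig [-0.2  0.3  0.6] w -0.002
top [-51.06960812  -2.38784896] -3.400822518597249 0.050706973997223126
side [-51.04543595  -3.46015497] -3.5630977792883063 0.04685414046369096
t 12.55 jig mm [-50.4 -95.3] z 118.2 xang-jig deg 0.11 F jig [0.1 0.3 0.7] w -0.0
d [ 0.0005 -0.0066  0.1191] r [-0.0003  0.0002  0.0013]
```

I have used all 10 picture views, so I go by numbers from here. Both cameras agree the block sits at yaw about -3.5°, slightly over-turned, its front corner on the fence and its tail off. I'll press it flat between the post and fence at y≈15.

```bash
python3 -m inch '[{"dx":-0.1,"dy":-0.138,"dz":0,"rx":0,"ry":0,"rz":0},{"dx":-0.1,"dy":-0.138,"dz":0,"rx":0,"ry":0,"rz":0},{"dx":-0.1,"dy":-0.138,"dz":0,"rx":0,"ry":0,"rz":0},{"dx":-0.1,"dy":-0.138,"dz":0.05,"rx":0,"ry":0,"rz":0},{"dx":-0.1,"dy":-0.138,"dz":0.1,"rx":0,"ry":0,"rz":0}]' -1 >/dev/null
python3 -m inch '[{"dx":0,"dy":0,"dz":0.019,"rx":0,"ry":0,"rz":0},{"dx":0,"dy":0,"dz":0.019,"rx":0,"ry":0,"rz":0},{"dx":0.01,"dy":0,"dz":0.019,"rx":0,"ry":0,"rz":0},{"dx":0.014,"dy":0,"dz":0.019,"rx":0,"ry":0,"rz":0},{"dx":0.017,"dy":0,"dz":0.019,"rx":0,"ry":0,"rz":0}]' -1 >/dev/null
python3 q.py
```

```text
t 13.55 jig mm [-114.1   13.6] z 25.3 xang-jig deg 0.05 F jig [ 0.2 -1.  -0.5] w 0.003
post in tool-parallel block axes: lx 124.1 ly -13.7
```

```bash
for i in 1 ; do python3 -m inch '[{"dx":0.001,"dy":0,"dz":0,"rx":0,"ry":0,"rz":0},{"dx":0.002,"dy":0,"dz":0,"rx":0,"ry":0,"rz":0},{"dx":0.003,"dy":0,"dz":0,"rx":0,"ry":0,"rz":0}]' -1 >/dev/null; done
python3 q.py
python3 -m inch '[{"dx":0.0005,"dy":0,"dz":0,"rx":0,"ry":0,"rz":0},{"dx":0.001,"dy":0,"dz":0,"rx":0,"ry":0,"rz":0},{"dx":0.0015,"dy":0,"dz":0,"rx":0,"ry":0,"rz":0}]' -1 >/dev/null
python3 q.py
```

```text
t 13.85 jig mm [-113.7   13.7] z 23.5 xang-jig deg 0.03 F jig [-0.8  0.5  0.5] w 0.008
post in tool-parallel block axes: lx 123.7 ly -13.7
t 14.15 jig mm [-113.2   13.7] z 23.2 xang-jig deg 0.04 F jig [-2.7 -0.2  2.5] w -0.001
post in tool-parallel block axes: lx 123.1 ly -13.8
```

```bash
python3 -m inch '[{"dx":0.0005,"dy":0,"dz":0,"rx":0,"ry":0,"rz":0},{"dx":0.001,"dy":0,"dz":0,"rx":0,"ry":0,"rz":0},{"dx":0.0015,"dy":0,"dz":0,"rx":0,"ry":0,"rz":0}]' -1 >/dev/null
python3 q.py
python3 -m inch '[{"dx":0.0005,"dy":0,"dz":0,"rx":0,"ry":0,"rz":0},{"dx":0.001,"dy":0,"dz":0,"rx":0,"ry":0,"rz":0}]' -1 >/dev/null
python3 q.py
```

```text
t 14.45 jig mm [-113.1   13.7] z 22.9 xang-jig deg 0.04 F jig [-7.6 -0.3  4.5] w 0.004
post in tool-parallel block axes: lx 123.1 ly -13.8
t 14.65 jig mm [-113.1   13.7] z 22.9 xang-jig deg 0.05 F jig [-10.8  -1.3   8.9] w 0.004
post in tool-parallel block axes: lx 123.1 ly -13.8
```

```bash
python3 -m inch '[{"dx":-0.01,"dy":0,"dz":0,"rx":0,"ry":0,"rz":0},{"dx":-0.02,"dy":0,"dz":0,"rx":0,"ry":0,"rz":0},{"dx":-0.02,"dy":0,"dz":-0.06,"rx":0,"ry":0,"rz":0},{"dx":-0.02,"dy":0.06,"dz":-0.12,"rx":0,"ry":0,"rz":0},{"dx":-0.02,"dy":0.12,"dz":-0.12,"rx":0,"ry":0,"rz":0}]' -1 >/dev/null
python3 -m inch '[{"dx":0.07,"dy":0.02,"dz":0,"rx":0,"ry":0,"rz":0},{"dx":0.09,"dy":0.02,"dz":0,"rx":0,"ry":0,"rz":0},{"dx":0.09,"dy":0.02,"dz":0,"rx":0,"ry":0,"rz":0}]' -1 >/dev/null
python3 - <<'E'
from h import *
tooljig()
im=optics.grab_frame('top'); a=optics.grab_frame('side'); np.savez("fr.npz",top=im,side=a)
b=np.r_[place(J,np.array([[-.05,.0,0]]))[0][:2],J[2]]; ms={}
for c in CI:
    q=proj(c,[b[0],b[1],.03])[0]; m=block_mask(c,q)
    if m is None: continue
    ms[c]=m; B,cc=fit({c:m},BLOCK,.012,b); print(c,tojig(J,B)*1e3,np.rad2deg(B[2]-J[2]),cc)
B,cc=fit(ms,BLOCK,.012,b); print(tojig(J,B)*1e3,np.rad2deg(B[2]-J[2]),cc); np.save("B2.npy",B)
# refined J from colours in the same picture
for nm,P,off in(("rail",RAIL,[0,.15,.012]),("fence",FENCE,[0,0,.012])):
  for c in CI:
    o=nets.outline_of(c,nm)
    if o:
        j,cc=fit({c:o[0]["pixels"].astype(float)},[p+off for p in P],0,J); print(nm,c,np.round((j-J)*[1e3,1e3,57.3],2),round(cc,3),o[0]["confidence"])
# edge lines of the block's top face (z 48 mm): gradient peaks across the -x and -y edges, per 5 mm
g=cv2.GaussianBlur(cv2.cvtColor(im,cv2.COLOR_RGB2GRAY).astype(np.float32),(0,0),.8)
def scan(fixed,axis,rng,lo,hi,z):
    out=[]
    for v in rng:
        t=np.arange(lo,hi,.25); P=np.zeros((len(t),3)); P[:,axis]=t/1e3; P[:,1-axis]=v/1e3
        q=proj('top',place(J,P,z)).astype(np.float32)
        p=cv2.remap(g,q[:,:1],q[:,1:],cv2.INTER_CUBIC).ravel(); d=np.abs(np.gradient(p)); k=d.argmax(); out.append((v,round(float(t[k]),1),round(float(d[k]*4),0)))
    print(out)
scan(0,0,range(-45,45,10),-115,-85,.048)   # -x edge: x vs y
scan(0,0,range(-45,12,7),-18,10,.048)      # +x edge near the post side
scan(0,1,range(-95,-5,10),-70,-40,.048)     # -y edge: y vs x
scan(0,0,range(20,140,15),-8,8,.037)       # fence face top edge
E
```

```text
t 15.45 jig mm [-52.4 -87.7] z 117.5 xang-jig deg -0.02 F jig [-0.6 -0.7 -0.2] w 0.005
top [-50.21741623  -1.23748781] -2.4114714348428983 0.11502063003471075
side [-51.06389544  -2.18015252] -2.5868509480478803 0.07509530859958935
[-50.09796163  -1.88897443] -2.6146775746461537 0.1902237295911725
rail top [2.13 0.23 0.29] 0.075 0.79
rail side [ 1.56 -1.03  0.56] 0.114 0.89
fence top [ 1.95 -0.32  0.41] 0.191 0.72
fence side [ 1.25 13.65 -0.07] 0.384 0.78
[(-45, -85.2, 4.0), (-35, -92.8, 7.0), (-25, -102.2, 8.0), (-15, -107.2, 8.0), (-5, -107.5, 9.0), (5, -107.8, 10.0), (15, -105.8, 12.0), (25, -106.0, 11.0), (35, -106.2, 12.0)]
[(-45, -11.5, 17.0), (-38, -2.2, 4.0), (-31, -2.5, 4.0), (-24, -2.8, 3.0), (-17, -2.8, 2.0), (-10, 8.5, 6.0), (-3, 3.8, 19.0), (4, 5.8, 17.0), (11, -1.2, 13.0)]
[(-95, -41.5, 9.0), (-85, -45.8, 7.0), (-75, -41.0, 15.0), (-65, -43.2, 16.0), (-55, -45.2, 15.0), (-45, -49.8, 16.0), (-35, -42.8, 19.0), (-25, -42.5, 13.0), (-15, -42.2, 19.0)]
[(20, 0.5, 7.0), (35, 0.2, 5.0), (50, -5.0, 14.0), (65, -5.5, 19.0), (80, -5.8, 18.0), (95, -4.0, 18.0), (110, -4.2, 19.0), (125, -4.8, 18.0)]
```

The two firm contacts (1 mm apart over 22 mm) confirm a yaw of about -2.6°. The upward Fz shows I pushed while the tool was still sinking, which pressed the block onto the board. I'll redo it with the height settled first, at y≈20.

```bash
python3 -m inch '[{"dx":-0.0945,"dy":-0.135,"dz":0,"rx":0,"ry":0,"rz":0},{"dx":-0.0945,"dy":-0.135,"dz":0,"rx":0,"ry":0,"rz":0},{"dx":-0.0945,"dy":-0.135,"dz":0,"rx":0,"ry":0,"rz":0},{"dx":-0.0945,"dy":-0.135,"dz":0.05,"rx":0,"ry":0,"rz":0},{"dx":-0.0945,"dy":-0.135,"dz":0.1,"rx":0,"ry":0,"rz":0}]' -1 >/dev/null
python3 -m inch '[{"dx":0,"dy":0,"dz":0.016,"rx":0,"ry":0,"rz":0},{"dx":0,"dy":0,"dz":0.016,"rx":0,"ry":0,"rz":0},{"dx":0,"dy":0,"dz":0.016,"rx":0,"ry":0,"rz":0},{"dx":0,"dy":0,"dz":0.016,"rx":0,"ry":0,"rz":0},{"dx":0.01,"dy":0,"dz":0.016,"rx":0,"ry":0,"rz":0}]' -1 >/dev/null
python3 q.py
python3 -m inch '[{"dx":0.003,"dy":0,"dz":0,"rx":0,"ry":0,"rz":0},{"dx":0.005,"dy":0,"dz":0,"rx":0,"ry":0,"rz":0},{"dx":0.005,"dy":0,"dz":0,"rx":0,"ry":0,"rz":0}]' -1 >/dev/null
python3 q.py
```

```text
t 16.85 jig mm [-121.1   21.1] z 25.8 xang-jig deg 0.02 F jig [-0.3  0.1 -1.5] w -0.001
post in tool-parallel block axes: lx 131.1 ly -21.2
t 17.15 jig mm [-117.7   21.4] z 24.4 xang-jig deg 0.04 F jig [-0.  -0.7  0.3] w -0.001
post in tool-parallel block axes: lx 127.7 ly -21.5
```

```bash
python3 -m inch '[{"dx":0.002,"dy":0,"dz":0,"rx":0,"ry":0,"rz":0},{"dx":0.004,"dy":0,"dz":-0.0005,"rx":0,"ry":0,"rz":0},{"dx":0.005,"dy":0,"dz":-0.001,"rx":0,"ry":0,"rz":0}]' -1 >/dev/null
python3 q.py
python3 -m inch '[{"dx":0.0005,"dy":0,"dz":0,"rx":0,"ry":0,"rz":0},{"dx":0.001,"dy":0,"dz":0,"rx":0,"ry":0,"rz":0}]' -1 >/dev/null
python3 q.py
python3 -m inch '[{"dx":0.0005,"dy":0,"dz":0,"rx":0,"ry":0,"rz":0},{"dx":0.001,"dy":0,"dz":0,"rx":0,"ry":0,"rz":0}]' -1 >/dev/null
python3 q.py
```

```text
t 17.45 jig mm [-114.2   21.4] z 24.8 xang-jig deg 0.04 F jig [-0.6  0.2  0.5] w 0.0
post in tool-parallel block axes: lx 124.2 ly -21.5
t 17.65 jig mm [-113.4   21.5] z 24.9 xang-jig deg 0.04 F jig [ 0.7 -0.2  0.2] w 0.004
post in tool-parallel block axes: lx 123.4 ly -21.5
t 17.85 jig mm [-112.8   21.5] z 24.8 xang-jig deg 0.04 F jig [-2.3  0.2  0.8] w -0.001
post in tool-parallel block axes: lx 122.8 ly -21.5
```

```bash
python3 -m inch '[{"dx":0.0005,"dy":0,"dz":0,"rx":0,"ry":0,"rz":0},{"dx":0.001,"dy":0,"dz":0,"rx":0,"ry":0,"rz":0}]' -1 >/dev/null
python3 q.py
python3 -m inch '[{"dx":0.0005,"dy":0,"dz":-0.0005,"rx":0,"ry":0,"rz":0},{"dx":0.001,"dy":0,"dz":-0.001,"rx":0,"ry":0,"rz":0}]' -1 >/dev/null
python3 q.py
python3 -m inch '[{"dx":0.0005,"dy":0,"dz":-0.0005,"rx":0,"ry":0,"rz":0},{"dx":0.001,"dy":0,"dz":-0.001,"rx":0,"ry":0,"rz":0}]' -1 >/dev/null
python3 q.py
```

```text
t 18.05 jig mm [-112.8   21.5] z 24.7 xang-jig deg 0.04 F jig [-5.2  0.4  3.9] w 0.0
post in tool-parallel block axes: lx 122.8 ly -21.5
t 18.25 jig mm [-112.8   21.5] z 24.7 xang-jig deg 0.04 F jig [-5.2 -0.4  0.2] w 0.001
post in tool-parallel block axes: lx 122.8 ly -21.6
t 18.45 jig mm [-112.7   21.5] z 24.9 xang-jig deg 0.05 F jig [-7.2 -2.  -1.5] w -0.002
post in tool-parallel block axes: lx 122.7 ly -21.6
```

At 7 N the lever about the front corner (about 40 mm) is too short to overcome board friction. I'll push nearer the tail, at y≈-10.

```bash
python3 -m inch '[{"dx":-0.014,"dy":0,"dz":0,"rx":0,"ry":0,"rz":0},{"dx":-0.014,"dy":0.039,"dz":0,"rx":0,"ry":0,"rz":0},{"dx":-0.014,"dy":0.039,"dz":0,"rx":0,"ry":0,"rz":0},{"dx":-0.014,"dy":0.039,"dz":0,"rx":0,"ry":0,"rz":0},{"dx":-0.007,"dy":0.039,"dz":0,"rx":0,"ry":0,"rz":0}]' -1 >/dev/null
python3 -m inch '[{"dx":0.002,"dy":0,"dz":0,"rx":0,"ry":0,"rz":0},{"dx":0.003,"dy":0,"dz":0,"rx":0,"ry":0,"rz":0},{"dx":0.004,"dy":0,"dz":0,"rx":0,"ry":0,"rz":0}]' -1 >/dev/null
python3 q.py
python3 -m inch '[{"dx":0.0005,"dy":0,"dz":0,"rx":0,"ry":0,"rz":0},{"dx":0.001,"dy":0,"dz":0,"rx":0,"ry":0,"rz":0}]' -1 >/dev/null
python3 q.py
python3 -m inch '[{"dx":0.0005,"dy":0,"dz":0,"rx":0,"ry":0,"rz":0},{"dx":0.001,"dy":0,"dz":0,"rx":0,"ry":0,"rz":0}]' -1 >/dev/null
python3 q.py
```

```text
t 19.25 jig mm [-113.8   -9.4] z 26.2 xang-jig deg 0.08 F jig [-6.9 -1.9  6.3] w 0.001
post in tool-parallel block axes: lx 123.8 ly 9.3
t 19.45 jig mm [-113.6   -9.6] z 26.0 xang-jig deg 0.08 F jig [-7.8 -2.   5.6] w -0.001
post in tool-parallel block axes: lx 123.6 ly 9.4
t 19.65 jig mm [-113.5   -9.7] z 25.9 xang-jig deg 0.08 F jig [-11.3  -2.    7.1] w 0.001
post in tool-parallel block axes: lx 123.5 ly 9.5
```

```bash
python3 -m inch '[{"dx":0,"dy":0,"dz":-0.001,"rx":0,"ry":0,"rz":0},{"dx":0,"dy":0,"dz":-0.0025,"rx":0,"ry":0,"rz":0}]' -1 >/dev/null
python3 q.py
python3 -m inch '[{"dx":0.0005,"dy":0,"dz":-0.0005,"rx":0,"ry":0,"rz":0},{"dx":0.001,"dy":0,"dz":-0.001,"rx":0,"ry":0,"rz":0}]' -1 >/dev/null
python3 q.py
python3 -m inch '[{"dx":0.0005,"dy":0,"dz":-0.0005,"rx":0,"ry":0,"rz":0},{"dx":0.001,"dy":0,"dz":-0.001,"rx":0,"ry":0,"rz":0}]' -1 >/dev/null
python3 q.py
```

```text
t 19.85 jig mm [-113.2   -9.8] z 27.0 xang-jig deg 0.07 F jig [-4.7 -2.8 -1.8] w -0.002
post in tool-parallel block axes: lx 123.2 ly 9.7
t 20.05 jig mm [-113.1   -9.9] z 27.4 xang-jig deg 0.07 F jig [-6.7 -3.3 -0.4] w 0.002
post in tool-parallel block axes: lx 123.1 ly 9.7
t 20.25 jig mm [-112.9  -10. ] z 27.8 xang-jig deg 0.08 F jig [-9.  -5.5 -1.5] w 0.001
post in tool-parallel block axes: lx 122.9 ly 9.8
```

```bash
for k in 1; do python3 -m inch '[{"dx":0.0005,"dy":0.0005,"dz":-0.0003,"rx":0,"ry":0,"rz":0},{"dx":0.001,"dy":0.001,"dz":-0.0006,"rx":0,"ry":0,"rz":0},{"dx":0.001,"dy":0.002,"dz":-0.0006,"rx":0,"ry":0,"rz":0}]' -1 >/dev/null; done
python3 q.py
python3 -m inch '[{"dx":0.0005,"dy":0,"dz":-0.0003,"rx":0,"ry":0,"rz":0},{"dx":0.001,"dy":0.0005,"dz":-0.0006,"rx":0,"ry":0,"rz":0}]' -1 >/dev/null
python3 q.py
python3 -m inch '[{"dx":0.0005,"dy":0,"dz":-0.0003,"rx":0,"ry":0,"rz":0},{"dx":0.001,"dy":0.0005,"dz":-0.0006,"rx":0,"ry":0,"rz":0}]' -1 >/dev/null
python3 q.py
```

```text
t 20.55 jig mm [-111.9  -11.3] z 28.2 xang-jig deg 0.08 F jig [-5.3 -2.4 -2.7] w -0.0
post in tool-parallel block axes: lx 121.9 ly 11.2
t 20.75 jig mm [-111.8  -11.5] z 28.3 xang-jig deg 0.08 F jig [-9.  -2.5 -2.1] w -0.004
post in tool-parallel block axes: lx 121.9 ly 11.4
t 20.95 jig mm [-111.8  -11.7] z 28.4 xang-jig deg 0.08 F jig [-10.1  -1.   -1.4] w -0.005
post in tool-parallel block axes: lx 121.8 ly 11.6
```

```bash
python3 -m inch '[{"dx":-0.01,"dy":0,"dz":0,"rx":0,"ry":0,"rz":0},{"dx":-0.02,"dy":0,"dz":0,"rx":0,"ry":0,"rz":0},{"dx":-0.02,"dy":0,"dz":-0.06,"rx":0,"ry":0,"rz":0},{"dx":-0.02,"dy":0.04,"dz":-0.115,"rx":0,"ry":0,"rz":0},{"dx":-0.02,"dy":0.1,"dz":-0.115,"rx":0,"ry":0,"rz":0}]' -1 >/dev/null
python3 -m inch '[{"dx":0.05,"dy":0.01,"dz":0,"rx":0,"ry":0,"rz":0},{"dx":0.09,"dy":0.01,"dz":0,"rx":0,"ry":0,"rz":0},{"dx":0.0955,"dy":0.01,"dz":0,"rx":0,"ry":0,"rz":0},{"dx":0.0955,"dy":0.01,"dz":0,"rx":0,"ry":0,"rz":0}]' -1 >/dev/null
cat > look.py <<'E'
from h import *
import sys
y0=float(sys.argv[1])/1e3
tooljig()
optics.grab_frame('top'); optics.grab_frame('side')
b=np.r_[place(J,np.array([[-.05,y0,0]]))[0][:2],J[2]]; ms={}
for c in CI:
    q=proj(c,[b[0],b[1],.03])[0]; m=block_mask(c,q)
    if m is None: continue
    ms[c]=m; B,cc=fit({c:m},BLOCK,.012,b); print(c,tojig(J,B)*1e3,np.rad2deg(B[2]-J[2]),round(cc,3))
tooljig()
E
python3 look.py 0
```

```text
t 21.85 jig mm [-46.1 -99.3] z 123.7 xang-jig deg 0.07 F jig [-0.1  0.7  0.1] w -0.004
top [-49.34174092  -4.08611028] -0.4947789863842707 0.041
side [-50.93150111  -6.00059088] 0.3782184211640454 0.045
t 22.05 jig mm [-47.5 -98.9] z 123.3 xang-jig deg 0.06 F jig [-0.1  0.1 -0.4] w -0.007
```

The block is now flush: yaw about 0° in both views, centre at (-50,-5). I descend behind it and slide it along the fence.

```bash
python3 -m inch '[{"dx":-0.0025,"dy":0,"dz":0.05,"rx":0,"ry":0,"rz":0},{"dx":-0.0025,"dy":0,"dz":0.1,"rx":0,"ry":0,"rz":0},{"dx":-0.0025,"dy":0,"dz":0.121,"rx":0,"ry":0,"rz":0},{"dx":-0.0025,"dy":0,"dz":0.121,"rx":0,"ry":0,"rz":0},{"dx":-0.0025,"dy":0,"dz":0.121,"rx":0,"ry":0,"rz":0}]' -1 >/dev/null
python3 -m inch '[{"dx":0,"dy":0,"dz":0,"rx":0,"ry":0,"rz":0},{"dx":0,"dy":-0.01,"dz":0,"rx":0,"ry":0,"rz":0},{"dx":0,"dy":-0.02,"dz":0,"rx":0,"ry":0,"rz":0},{"dx":0,"dy":-0.028,"dz":0,"rx":0,"ry":0,"rz":0}]' -1 >/dev/null
python3 q.py
python3 -m inch '[{"dx":0,"dy":-0.004,"dz":0,"rx":0,"ry":0,"rz":0},{"dx":0,"dy":-0.008,"dz":0,"rx":0,"ry":0,"rz":0},{"dx":0,"dy":-0.012,"dz":0,"rx":0,"ry":0,"rz":0},{"dx":0,"dy":-0.016,"dz":0,"rx":0,"ry":0,"rz":0},{"dx":0,"dy":-0.02,"dz":0,"rx":0,"ry":0,"rz":0}]' -1 >/dev/null
python3 q.py
```

```text
t 22.95 jig mm [-48.1 -76.2] z 27.4 xang-jig deg 0.06 F jig [-0.  -0.4 -0.3] w -0.003
post in tool-parallel block axes: lx 58.2 ly 76.1
t 23.45 jig mm [-48.6 -61.1] z 26.7 xang-jig deg 0.03 F jig [-0.2 -1.4 -1.3] w -0.0
post in tool-parallel block axes: lx 58.6 ly 61.1
```

```bash
python3 -m inch '[{"dx":0,"dy":-0.005,"dz":0,"rx":0,"ry":0,"rz":0},{"dx":0,"dy":-0.01,"dz":0,"rx":0,"ry":0,"rz":0},{"dx":0,"dy":-0.015,"dz":0,"rx":0,"ry":0,"rz":0},{"dx":0,"dy":-0.02,"dz":0,"rx":0,"ry":0,"rz":0},{"dx":0,"dy":-0.025,"dz":0,"rx":0,"ry":0,"rz":0}]' -1 >/dev/null
python3 q.py
python3 -m inch '[{"dx":0,"dy":-0.005,"dz":0,"rx":0,"ry":0,"rz":0},{"dx":0,"dy":-0.01,"dz":0,"rx":0,"ry":0,"rz":0},{"dx":0,"dy":-0.015,"dz":0,"rx":0,"ry":0,"rz":0},{"dx":0,"dy":-0.02,"dz":0,"rx":0,"ry":0,"rz":0},{"dx":0,"dy":-0.025,"dz":0,"rx":0,"ry":0,"rz":0}]' -1 >/dev/null
python3 q.py
python3 look.py 55
```

```text
t 23.95 jig mm [-48.6 -40.6] z 26.7 xang-jig deg 0.04 F jig [-0.1 -1.   0.4] w -0.001
post in tool-parallel block axes: lx 58.6 ly 40.6
t 24.45 jig mm [-48.6 -20.7] z 26.6 xang-jig deg 0.04 F jig [ 0.2 -1.  -0. ] w 0.002
post in tool-parallel block axes: lx 58.6 ly 20.6
t 24.45 jig mm [-48.6 -20.7] z 26.6 xang-jig deg 0.04 F jig [ 0.2 -1.  -0. ] w 0.002
top [-48.90758683  45.3658579 ] 1.656122571652078 0.383
side [-54.46988473  47.0286686 ] 6.171464908165671 0.262
t 24.65 jig mm [-48.7 -20.6] z 26.6 xang-jig deg 0.05 F jig [-0.7 -0.5 -0.8] w -0.002
```

```bash
python3 -m inch '[{"dx":0,"dy":-0.005,"dz":0,"rx":0,"ry":0,"rz":0},{"dx":0,"dy":-0.01,"dz":0,"rx":0,"ry":0,"rz":0},{"dx":0,"dy":-0.015,"dz":0,"rx":0,"ry":0,"rz":0},{"dx":0,"dy":-0.02,"dz":0,"rx":0,"ry":0,"rz":0},{"dx":0,"dy":-0.025,"dz":0,"rx":0,"ry":0,"rz":0}]' -1 >/dev/null
python3 q.py
python3 -m inch '[{"dx":0,"dy":0.01,"dz":0,"rx":0,"ry":0,"rz":0},{"dx":0,"dy":0.06,"dz":-0.04,"rx":0,"ry":0,"rz":0},{"dx":0,"dy":0.1,"dz":-0.1,"rx":0,"ry":0,"rz":0},{"dx":0,"dy":0.12,"dz":-0.12,"rx":0,"ry":0,"rz":0},{"dx":0,"dy":0.12,"dz":-0.12,"rx":0,"ry":0,"rz":0}]' -1 >/dev/null
python3 look.py 66
```

```text
t 25.15 jig mm [-48.6  -0.7] z 26.6 xang-jig deg 0.04 F jig [ 0.9 -1.   0.8] w 0.002
post in tool-parallel block axes: lx 58.6 ly 0.6
t 25.65 jig mm [ -45.5 -100.6] z 128.3 xang-jig deg -0.14 F jig [-0.2  0.7 -0.3] w 0.002
top [-49.63425792  64.9513257 ] 0.5567901703627911 0.044
side [-51.52193272  66.01787084] -0.2806065538684973 0.076
t 25.85 jig mm [-49.8 -96.1] z 120.6 xang-jig deg 0.06 F jig [-0.2  0.9 -0.3] w -0.001
```

Unobstructed view: yaw about 0°, centre (-50.5, 65.5), still along the fence. Now I return behind it and drive it in.

```bash
python3 -m inch '[{"dx":0,"dy":-0.04,"dz":0.05,"rx":0,"ry":0,"rz":0},{"dx":0,"dy":-0.08,"dz":0.1,"rx":0,"ry":0,"rz":0},{"dx":0,"dy":-0.1,"dz":0.12,"rx":0,"ry":0,"rz":0},{"dx":0,"dy":-0.105,"dz":0.12,"rx":0,"ry":0,"rz":0},{"dx":0,"dy":-0.105,"dz":0.12,"rx":0,"ry":0,"rz":0}]' -1 >/dev/null
python3 -m inch '[{"dx":0,"dy":-0.004,"dz":0,"rx":0,"ry":0,"rz":0},{"dx":0,"dy":-0.008,"dz":0,"rx":0,"ry":0,"rz":0},{"dx":0,"dy":-0.012,"dz":0,"rx":0,"ry":0,"rz":0},{"dx":0,"dy":-0.016,"dz":0,"rx":0,"ry":0,"rz":0},{"dx":0,"dy":-0.02,"dz":0,"rx":0,"ry":0,"rz":0}]' -1 >/dev/null
python3 q.py
python3 -m inch '[{"dx":0,"dy":-0.003,"dz":0,"rx":0,"ry":0,"rz":0},{"dx":0,"dy":-0.006,"dz":0,"rx":0,"ry":0,"rz":0},{"dx":0,"dy":-0.009,"dz":0,"rx":0,"ry":0,"rz":0},{"dx":0,"dy":-0.012,"dz":0,"rx":0,"ry":0,"rz":0},{"dx":0,"dy":-0.015,"dz":0,"rx":0,"ry":0,"rz":0}]' -1 >/dev/null
python3 q.py
```

```text
t 26.85 jig mm [-48.1   2.4] z 27.4 xang-jig deg 0.03 F jig [ 0.7 -2.8  2. ] w 0.001
post in tool-parallel block axes: lx 58.1 ly -2.5
t 27.35 jig mm [-48.6  15.1] z 26.7 xang-jig deg 0.04 F jig [ 0.1 -2.2  2.1] w -0.003
post in tool-parallel block axes: lx 58.6 ly -15.2
```

```bash
python3 -m inch '[{"dx":0,"dy":-0.002,"dz":0,"rx":0,"ry":0,"rz":0},{"dx":0,"dy":-0.004,"dz":0,"rx":0,"ry":0,"rz":0},{"dx":0,"dy":-0.006,"dz":0,"rx":0,"ry":0,"rz":0},{"dx":0,"dy":-0.008,"dz":0,"rx":0,"ry":0,"rz":0},{"dx":0,"dy":-0.01,"dz":0,"rx":0,"ry":0,"rz":0}]' -1 >/dev/null
python3 q.py
python3 -m inch '[{"dx":0,"dy":-0.002,"dz":0,"rx":0,"ry":0,"rz":0},{"dx":0,"dy":-0.004,"dz":0,"rx":0,"ry":0,"rz":0},{"dx":0,"dy":-0.006,"dz":0,"rx":0,"ry":0,"rz":0},{"dx":0,"dy":-0.007,"dz":0,"rx":0,"ry":0,"rz":0},{"dx":0,"dy":-0.008,"dz":0,"rx":0,"ry":0,"rz":0}]' -1 >/dev/null
python3 q.py
```

```text
t 27.85 jig mm [-48.7  23.1] z 26.6 xang-jig deg 0.04 F jig [-0.9 -2.   2.5] w -0.001
post in tool-parallel block axes: lx 58.7 ly -23.2
t 28.35 jig mm [-48.7  29.5] z 26.7 xang-jig deg 0.04 F jig [ 0.5 -2.1  1.6] w -0.003
post in tool-parallel block axes: lx 58.6 ly -29.5
```

The tenon is in. Finer steps now, to the shoulder.

```bash
python3 -m inch '[{"dx":0,"dy":-0.001,"dz":0,"rx":0,"ry":0,"rz":0},{"dx":0,"dy":-0.002,"dz":0,"rx":0,"ry":0,"rz":0},{"dx":0,"dy":-0.003,"dz":0,"rx":0,"ry":0,"rz":0}]' -1 >/dev/null
python3 q.py
python3 -m inch '[{"dx":0,"dy":-0.0007,"dz":0,"rx":0,"ry":0,"rz":0},{"dx":0,"dy":-0.0015,"dz":0,"rx":0,"ry":0,"rz":0}]' -1 >/dev/null
python3 q.py
python3 -m inch '[{"dx":0,"dy":-0.0007,"dz":0,"rx":0,"ry":0,"rz":0},{"dx":0,"dy":-0.0015,"dz":0,"rx":0,"ry":0,"rz":0}]' -1 >/dev/null
python3 q.py
```

```text
t 28.65 jig mm [-48.7  31.9] z 26.6 xang-jig deg 0.03 F jig [ 0.5 -2.3  2.2] w -0.0
post in tool-parallel block axes: lx 58.7 ly -31.9
t 28.85 jig mm [-48.6  33. ] z 26.7 xang-jig deg 0.03 F jig [ 0.3 -2.8  1.9] w 0.006
post in tool-parallel block axes: lx 58.6 ly -33.1
t 29.05 jig mm [-48.7  34.2] z 26.7 xang-jig deg 0.04 F jig [-0.1 -2.8  1.9] w -0.002
post in tool-parallel block axes: lx 58.6 ly -34.3
```

```bash
python3 -m inch '[{"dx":0,"dy":-0.0006,"dz":0,"rx":0,"ry":0,"rz":0}]' -1 >/dev/null
python3 q.py|head -1
python3 -m inch '[{"dx":0,"dy":-0.0006,"dz":0,"rx":0,"ry":0,"rz":0}]' -1 >/dev/null
python3 q.py|head -1
python3 -m inch '[{"dx":0,"dy":-0.0006,"dz":0,"rx":0,"ry":0,"rz":0}]' -1 >/dev/null
python3 q.py|head -1
```

```text
t 29.15 jig mm [-48.7  34.8] z 26.6 xang-jig deg 0.04 F jig [-0.5 -2.8  1.5] w 0.001
t 29.25 jig mm [-48.6  35.2] z 26.7 xang-jig deg 0.04 F jig [ 0.1 -2.9  1.7] w -0.005
t 29.35 jig mm [-48.7  35.3] z 26.6 xang-jig deg 0.05 F jig [-0.2 -5.2  1.2] w 0.001
```

Shoulder contact at y 35.3. Now I press up to about 10 N.

```bash
python3 -m inch '[{"dx":0,"dy":-0.0005,"dz":0,"rx":0,"ry":0,"rz":0},{"dx":0,"dy":-0.0005,"dz":0,"rx":0,"ry":0,"rz":0}]' -1 >/dev/null
python3 q.py|head -1
python3 -m inch '[{"dx":0,"dy":-0.0004,"dz":-0.0003,"rx":0,"ry":0,"rz":0},{"dx":0,"dy":-0.0004,"dz":-0.0003,"rx":0,"ry":0,"rz":0}]' -1 >/dev/null
python3 q.py|head -1
```

```text
t 29.55 jig mm [-48.8  35.4] z 26.6 xang-jig deg 0.05 F jig [-1.7 -5.1  2. ] w -0.0
t 29.75 jig mm [-49.1  35.6] z 26.7 xang-jig deg 0.05 F jig [-0.9 -5.3  1.5] w 0.001
```

```bash
python3 -m inch '[{"dx":0,"dy":-0.0005,"dz":0,"rx":0,"ry":0,"rz":0},{"dx":0,"dy":-0.0005,"dz":0,"rx":0,"ry":0,"rz":0}]' -1 >/dev/null
python3 q.py|head -1
python3 -m inch '[{"dx":0,"dy":-0.0005,"dz":0,"rx":0,"ry":0,"rz":0},{"dx":0,"dy":-0.0005,"dz":0,"rx":0,"ry":0,"rz":0}]' -1 >/dev/null
python3 q.py|head -1
python3 -m inch '[{"dx":0,"dy":-0.0005,"dz":0,"rx":0,"ry":0,"rz":0},{"dx":0,"dy":-0.0005,"dz":0,"rx":0,"ry":0,"rz":0}]' -1 >/dev/null
python3 q.py|head -1
```

```text
t 29.95 jig mm [-49.2  35.6] z 26.7 xang-jig deg 0.05 F jig [-1.  -7.7  1. ] w 0.002
t 30.15 jig mm [-49.2  35.6] z 26.7 xang-jig deg 0.06 F jig [-1.5 -8.7  1.7] w -0.002
t 30.35 jig mm [-49.2  35.7] z 26.7 xang-jig deg 0.06 F jig [-1.7 -9.4  2.8] w -0.0
```

```bash
python3 -m inch '[{"dx":0,"dy":-0.0005,"dz":0,"rx":0,"ry":0,"rz":0},{"dx":0,"dy":-0.0005,"dz":0,"rx":0,"ry":0,"rz":0}]' -1 >/dev/null
python3 q.py|head -1
python3 -m inch '[{"dx":0,"dy":-0.0002,"dz":0,"rx":0,"ry":0,"rz":0},{"dx":0,"dy":-0.0002,"dz":0,"rx":0,"ry":0,"rz":0},{"dx":0,"dy":-0.0002,"dz":0,"rx":0,"ry":0,"rz":0},{"dx":0,"dy":-0.0002,"dz":0,"rx":0,"ry":0,"rz":0},{"dx":0,"dy":-0.0002,"dz":0,"rx":0,"ry":0,"rz":0}]' -1 >/dev/null
python3 q.py|head -1
python3 -m inch '[{"dx":0,"dy":0.004,"dz":0,"rx":0,"ry":0,"rz":0},{"dx":0,"dy":0.06,"dz":-0.02,"rx":0,"ry":0,"rz":0},{"dx":0,"dy":0.12,"dz":-0.08,"rx":0,"ry":0,"rz":0},{"dx":0,"dy":0.17,"dz":-0.12,"rx":0,"ry":0,"rz":0},{"dx":0,"dy":0.17,"dz":-0.12,"rx":0,"ry":0,"rz":0}]' -1 >/dev/null
python3 look.py 100
```

```text
t 30.55 jig mm [-49.2  35.7] z 26.7 xang-jig deg 0.06 F jig [ -3.1 -10.3   2.6] w -0.001
t 31.05 jig mm [-49.2  35.7] z 26.7 xang-jig deg 0.06 F jig [ -2.4 -11.8   2.2] w -0.0
t 31.55 jig mm [ -46.6 -100.4] z 126.8 xang-jig deg -0.1 F jig [ 0.8 -0.1  0.3] w -0.0
top [-50.6128273   99.80793513] -0.07943236795770138 0.032
side [-51.07785303  98.49151734] 0.5602501188994866 0.045
t 31.75 jig mm [-49.4 -96.5] z 121.2 xang-jig deg 0.04 F jig [ 0.5  0.9 -0.3] w -0.001
```

The block is home at (-50.6, 99.8), yaw about 0°. As a check I gently touch its -x side to be sure it lies against the fence, then press home once more.

```bash
python3 -m inch '[{"dx":-0.098,"dy":-0.246,"dz":0,"rx":0,"ry":0,"rz":0},{"dx":-0.098,"dy":-0.246,"dz":0,"rx":0,"ry":0,"rz":0},{"dx":-0.098,"dy":-0.246,"dz":0,"rx":0,"ry":0,"rz":0},{"dx":-0.098,"dy":-0.246,"dz":0,"rx":0,"ry":0,"rz":0},{"dx":-0.098,"dy":-0.246,"dz":0,"rx":0,"ry":0,"rz":0}]' -1 >/dev/null
python3 -m inch '[{"dx":0,"dy":0,"dz":0,"rx":0,"ry":0,"rz":0},{"dx":0,"dy":0,"dz":0.06,"rx":0,"ry":0,"rz":0},{"dx":0,"dy":0,"dz":0.116,"rx":0,"ry":0,"rz":0},{"dx":0,"dy":0,"dz":0.116,"rx":0,"ry":0,"rz":0},{"dx":0,"dy":0,"dz":0.116,"rx":0,"ry":0,"rz":0}]' -1 >/dev/null
python3 q.py|head -1
python3 -m inch '[{"dx":0.006,"dy":0,"dz":0,"rx":0,"ry":0,"rz":0},{"dx":0.012,"dy":0,"dz":0,"rx":0,"ry":0,"rz":0},{"dx":0.015,"dy":0,"dz":0,"rx":0,"ry":0,"rz":0},{"dx":0.015,"dy":0,"dz":0,"rx":0,"ry":0,"rz":0}]' -1 >/dev/null
python3 q.py|head -1
```

```text
t 32.75 jig mm [-127.8   98.3] z 29.1 xang-jig deg -0.01 F jig [0.4 0.7 0.7] w 0.001
t 33.15 jig mm [-113.6   98.8] z 31.6 xang-jig deg 0.03 F jig [-0.3 -0.4  0.5] w -0.005
```

```bash
python3 -m inch '[{"dx":0.0007,"dy":0,"dz":0,"rx":0,"ry":0,"rz":0},{"dx":0.0014,"dy":0,"dz":0,"rx":0,"ry":0,"rz":0}]' -1 >/dev/null
python3 q.py|head -1
python3 -m inch '[{"dx":0.0006,"dy":0,"dz":0,"rx":0,"ry":0,"rz":0},{"dx":0.0006,"dy":0,"dz":0,"rx":0,"ry":0,"rz":0}]' -1 >/dev/null
python3 q.py|head -1
python3 -m inch '[{"dx":0.0006,"dy":0,"dz":0,"rx":0,"ry":0,"rz":0},{"dx":0.0006,"dy":0,"dz":0,"rx":0,"ry":0,"rz":0}]' -1 >/dev/null
python3 q.py|head -1
```

```text
t 33.35 jig mm [-113.8   98.9] z 30.3 xang-jig deg 0.04 F jig [-0.  -0.2  0.1] w 0.001
t 33.55 jig mm [-113.6   98.9] z 30.0 xang-jig deg 0.04 F jig [ 0.4  0.1 -0.2] w 0.001
t 33.75 jig mm [-113.    98.9] z 30.1 xang-jig deg 0.04 F jig [-0.8 -1.  -0.2] w -0.002
```

```bash
python3 -m inch '[{"dx":0.0006,"dy":0,"dz":0,"rx":0,"ry":0,"rz":0},{"dx":0.0006,"dy":0,"dz":0,"rx":0,"ry":0,"rz":0}]' -1 >/dev/null
python3 q.py|head -1
python3 -m inch '[{"dx":0.0006,"dy":0,"dz":0,"rx":0,"ry":0,"rz":0},{"dx":0.0006,"dy":0,"dz":0,"rx":0,"ry":0,"rz":0}]' -1 >/dev/null
python3 q.py|head -1
python3 -m inch '[{"dx":0.0006,"dy":0,"dz":0,"rx":0,"ry":0,"rz":0},{"dx":0.0006,"dy":0,"dz":0,"rx":0,"ry":0,"rz":0}]' -1 >/dev/null
python3 q.py|head -1
```

```text
t 33.95 jig mm [-113.    98.9] z 30.0 xang-jig deg 0.04 F jig [-1.2 -0.8  1.3] w -0.001
t 34.15 jig mm [-112.3   98.9] z 29.9 xang-jig deg 0.04 F jig [-1.2  0.5  1.1] w 0.003
t 34.35 jig mm [-111.6   98.9] z 29.9 xang-jig deg 0.04 F jig [-1.9 -0.6  0.2] w -0.002
```

```bash
python3 -m inch '[{"dx":0.0005,"dy":0,"dz":0,"rx":0,"ry":0,"rz":0},{"dx":0.0005,"dy":0,"dz":0,"rx":0,"ry":0,"rz":0}]' -1 >/dev/null
python3 q.py|head -1
python3 -m inch '[{"dx":0.0005,"dy":0,"dz":0,"rx":0,"ry":0,"rz":0},{"dx":0.0005,"dy":0,"dz":0,"rx":0,"ry":0,"rz":0}]' -1 >/dev/null
python3 q.py|head -1
python3 -m inch '[{"dx":0.0005,"dy":0,"dz":0,"rx":0,"ry":0,"rz":0},{"dx":0.0005,"dy":0,"dz":0,"rx":0,"ry":0,"rz":0}]' -1 >/dev/null
python3 q.py|head -1
```

```text
t 34.55 jig mm [-111.5   98.9] z 29.9 xang-jig deg 0.04 F jig [-3.2 -0.9  1.5] w 0.003
t 34.75 jig mm [-111.5   98.9] z 30.0 xang-jig deg 0.04 F jig [-5.3 -0.4  2.6] w 0.0
t 34.95 jig mm [-111.5   98.9] z 30.0 xang-jig deg 0.04 F jig [-6.3 -0.8  4.8] w 0.0
```

It was about 1.5 mm off the fence and now seats firmly at -111.5. Back behind it for the final 10 N press home.

```bash
python3 -m inch '[{"dx":-0.01,"dy":0,"dz":0,"rx":0,"ry":0,"rz":0},{"dx":-0.02,"dy":0,"dz":0,"rx":0,"ry":0,"rz":0},{"dx":-0.02,"dy":0,"dz":-0.06,"rx":0,"ry":0,"rz":0},{"dx":-0.02,"dy":0,"dz":-0.115,"rx":0,"ry":0,"rz":0},{"dx":-0.02,"dy":0.06,"dz":-0.115,"rx":0,"ry":0,"rz":0}]' -1 >/dev/null
python3 -m inch '[{"dx":0.096,"dy":0.1,"dz":0,"rx":0,"ry":0,"rz":0},{"dx":0.096,"dy":0.1,"dz":0,"rx":0,"ry":0,"rz":0},{"dx":0.096,"dy":0.1,"dz":0,"rx":0,"ry":0,"rz":0},{"dx":0.096,"dy":0.1,"dz":0,"rx":0,"ry":0,"rz":0},{"dx":0.096,"dy":0.1,"dz":0,"rx":0,"ry":0,"rz":0}]' -1 >/dev/null
python3 look.py 100
```

```text
t 35.95 jig mm [-50.3 -28.3] z 121.7 xang-jig deg 0.05 F jig [-0.  -0.8 -0.9] w 0.001
top [-48.7372958  100.61446398] 0.06255254211690842 0.036
side [-50.26788896  99.0848561 ] 0.5692561602864713 0.049
t 36.15 jig mm [-50.3 -27.9] z 122.0 xang-jig deg 0.12 F jig [0.8 0.5 0.9] w -0.003
```

```bash
python3 -m inch '[{"dx":0,"dy":0,"dz":0.06,"rx":0,"ry":0,"rz":0},{"dx":0,"dy":0,"dz":0.117,"rx":0,"ry":0,"rz":0},{"dx":0,"dy":-0.03,"dz":0.117,"rx":0,"ry":0,"rz":0},{"dx":0,"dy":-0.06,"dz":0.117,"rx":0,"ry":0,"rz":0},{"dx":0,"dy":-0.07,"dz":0.117,"rx":0,"ry":0,"rz":0}]' -1 >/dev/null
python3 -m inch '[{"dx":0,"dy":0,"dz":0,"rx":0,"ry":0,"rz":0},{"dx":0,"dy":-0.002,"dz":0,"rx":0,"ry":0,"rz":0},{"dx":0,"dy":-0.004,"dz":0,"rx":0,"ry":0,"rz":0}]' -1 >/dev/null
python3 q.py|head -1
python3 -m inch '[{"dx":0,"dy":-0.002,"dz":0,"rx":0,"ry":0,"rz":0},{"dx":0,"dy":-0.003,"dz":0,"rx":0,"ry":0,"rz":0}]' -1 >/dev/null
python3 q.py|head -1
```

```text
t 36.95 jig mm [-49.2  29.5] z 29.1 xang-jig deg 0.0 F jig [ 0.2 -0.1  0.2] w 0.001
t 37.15 jig mm [-49.4  32.1] z 28.7 xang-jig deg 0.0 F jig [ 0.2  0.1 -0.1] w -0.0
```

```bash
python3 -m inch '[{"dx":0,"dy":-0.0015,"dz":0,"rx":0,"ry":0,"rz":0},{"dx":0.0002,"dy":-0.003,"dz":0,"rx":0,"ry":0,"rz":0}]' -1 >/dev/null
python3 q.py|head -1
python3 -m inch '[{"dx":0.0002,"dy":-0.0008,"dz":0,"rx":0,"ry":0,"rz":0},{"dx":0.0002,"dy":-0.0008,"dz":0,"rx":0,"ry":0,"rz":0}]' -1 >/dev/null
python3 q.py|head -1
python3 -m inch '[{"dx":0.0002,"dy":-0.0006,"dz":0,"rx":0,"ry":0,"rz":0},{"dx":0.0002,"dy":-0.0006,"dz":0,"rx":0,"ry":0,"rz":0}]' -1 >/dev/null
python3 q.py|head -1
```

```text
t 37.35 jig mm [-49.4  34.8] z 28.5 xang-jig deg 0.02 F jig [-0.5 -0.7  0.4] w 0.002
t 37.55 jig mm [-49.3  35.5] z 28.5 xang-jig deg 0.04 F jig [ 0.6  0.1 -0. ] w -0.003
t 37.75 jig mm [-49.2  35.6] z 28.5 xang-jig deg 0.05 F jig [-1.5 -3.   1.2] w 0.002
```

```bash
python3 -m inch '[{"dx":0.0003,"dy":-0.0008,"dz":0,"rx":0,"ry":0,"rz":0},{"dx":0.0003,"dy":-0.001,"dz":0,"rx":0,"ry":0,"rz":0}]' -1 >/dev/null
python3 q.py|head -1
python3 -m inch '[{"dx":0.0002,"dy":-0.0005,"dz":0,"rx":0,"ry":0,"rz":0},{"dx":0.0002,"dy":-0.0008,"dz":0,"rx":0,"ry":0,"rz":0}]' -1 >/dev/null
python3 q.py|head -1
```

```text
t 37.95 jig mm [-49.2  35.7] z 28.5 xang-jig deg 0.06 F jig [-2.8 -6.9  1.5] w -0.003
t 38.15 jig mm [-49.2  35.7] z 28.5 xang-jig deg 0.06 F jig [-3.2 -8.4  2.1] w 0.002
```

```bash
python3 -m inch '[{"dx":0,"dy":-0.0008,"dz":0,"rx":0,"ry":0,"rz":0},{"dx":0,"dy":-0.0008,"dz":0,"rx":0,"ry":0,"rz":0}]' -1 >/dev/null
python3 q.py|head -1
python3 -m inch '[{"dx":0,"dy":-0.0001,"dz":0,"rx":0,"ry":0,"rz":0},{"dx":0,"dy":-0.0001,"dz":0,"rx":0,"ry":0,"rz":0},{"dx":0,"dy":-0.0001,"dz":0,"rx":0,"ry":0,"rz":0},{"dx":0,"dy":-0.0001,"dz":0,"rx":0,"ry":0,"rz":0},{"dx":0,"dy":-0.0001,"dz":0,"rx":0,"ry":0,"rz":0}]' -1 >/dev/null
python3 q.py|head -1
python3 -m inch '[{"dx":0,"dy":0.004,"dz":0,"rx":0,"ry":0,"rz":0},{"dx":0,"dy":0.05,"dz":-0.02,"rx":0,"ry":0,"rz":0},{"dx":0,"dy":0.1,"dz":-0.08,"rx":0,"ry":0,"rz":0},{"dx":0,"dy":0.15,"dz":-0.12,"rx":0,"ry":0,"rz":0},{"dx":0,"dy":0.15,"dz":-0.12,"rx":0,"ry":0,"rz":0}]' -1 >/dev/null
python3 -m inch '[{"dx":0,"dy":0,"dz":0,"rx":0,"ry":0,"rz":0},{"dx":0,"dy":0,"dz":0,"rx":0,"ry":0,"rz":0}]' -1 >/dev/null
python3 look.py 100
```

```text
t 38.35 jig mm [-49.2  35.7] z 28.5 xang-jig deg 0.07 F jig [ -3.3 -10.1   1.6] w 0.002
t 38.85 jig mm [-49.2  35.7] z 28.5 xang-jig deg 0.06 F jig [ -3.6 -10.5   1.8] w -0.0
t 39.55 jig mm [-49.3 -80.7] z 123.1 xang-jig deg 0.04 F jig [-0.9  1.1 -0.5] w -0.005
top [-48.33214514 100.82389118] 1.2329499211736794 0.042
side [-50.6520112   98.20027974] 0.5753973069969571 0.043
t 39.75 jig mm [-49.7 -80.2] z 122.3 xang-jig deg 0.12 F jig [-0.1  1.1  0.3] w -0.003
```

The block is home, flush with the fence and pressed with 10 N, and the gripper is clear. Handing in.

```bash
python3 -c "
from plant import ticket; print(ticket.job_done())"
```

```text
the job is handed in; nothing more can be done
None
```

The block was turned on the post, slid along the fence until its tenon was fully home in the rail, pressed home with about 10 N and released; the job was handed in at about 40 s, with peak tool force readings of about 13 N, though the try square, pencil and sharpener were not re-checked at the end.

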